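Empty the used syringe filters into the waste box

TASK

Clear up the used syringe filters: first slide the cover of the waste box fully open, and put the filters lying loose on the bench into the box. Take the two beakers one after the other, in either order: hold each over the box and tip its filters in, and stand the emptied beaker upright on the drying mat before tipping out the other. Finish with every filter in the box, both beakers upright on the mat and the cover slid fully shut, and leave the other things on the bench where they are.

Things in the scene. Friction and masses are not known exactly. Their poses are not given: they have to be found in the camera images.
- waste_box: White open-topped square plastic tub, fixed to the bench, 130 x 130 mm outside and 65 mm high, walls and floor 5 mm thick (opening 120 x 120 mm). Origin: centre of its underside; z up; its x and y axes run parallel to its sides. A flat frame of two aluminium rails carries the cover and runs out 188 mm from the origin on the box's -y side just below the rim.
- cover (a joint): The flat grey cover (140 x 132 x 6 mm, its upper face 72 mm above the bench) that slides on the box towards the box's own -y axis. 0 = shut, box fully covered; 0.118 (m, end stop) = fully open, the opening uncovered. Its underside passes 1 mm above the rim, so a filter that sticks up over the rim stops it. It stays where it is left; sliding takes about 1 to 2 N.
- cover_knob (a point): Centre of the black grip bar in the middle of the cover, 85 mm above the bench; the bar is 40 mm long along the box's x, 12 mm thick along the box's y and stands 26 mm high on the cover (top 98 mm above the bench). Moves with the cover; axes as the box.
- drying_mat: Flat dark rubber mat with fine ribs, fixed on the bench, 120 mm along its x, 200 mm along its y, 4 mm thick. Origin: centre of its underside; z up.
- beaker_a_center (a point): Centre, 31 mm up, of one of two equal small clear beakers, open above, 48 mm in diameter at the rim (50 over the small spout), about 45 at the foot, 62 mm high, wall about 2 mm, 60 g empty; z points out of the mouth, along its axis. Holds 2 or 3 used filters at the start, stacked inside.
- beaker_b_center (a point): Centre, 31 mm up, of the other of two equal small clear beakers, open above, 48 mm in diameter at the rim (50 over the small spout), about 45 at the foot, 62 mm high, wall about 2 mm, 60 g empty; z points out of the mouth, along its axis. Holds 2 or 3 used filters at the start, stacked inside.
- filter_a1_center (a point): Centre of a used white plastic syringe filter: a disc of 27 mm diameter, 16 mm thick over its nub, 12 g; z is the disc's axis. Starts in beaker_a.
- filter_a2_center (a point): Centre of a used white plastic syringe filter: a disc of 27 mm diameter, 16 mm thick over its nub, 12 g; z is the disc's axis. Starts in beaker_a.
- filter_a3_center (a point): Centre of a used white plastic syringe filter: a disc of 27 mm diameter, 16 mm thick over its nub, 12 g; z is the disc's axis. Starts in beaker_a. May be absent.
- filter_b1_center (a point): Centre of a used white plastic syringe filter: a disc of 27 mm diameter, 16 mm thick over its nub, 12 g; z is the disc's axis. Starts in beaker_b.
- filter_b2_center (a point): Centre of a used white plastic syringe filter: a disc of 27 mm diameter, 16 mm thick over its nub, 12 g; z is the disc's axis. Starts in beaker_b.
- filter_b3_center (a point): Centre of a used white plastic syringe filter: a disc of 27 mm diameter, 16 mm thick over its nub, 12 g; z is the disc's axis. Starts in beaker_b. May be absent.
- filter_c1_center (a point): Centre of a used white plastic syringe filter: a disc of 27 mm diameter, 16 mm thick over its nub, 12 g; z is the disc's axis. Starts lying flat and loose on the bench. May be absent.
- filter_c2_center (a point): Centre of a used white plastic syringe filter: a disc of 27 mm diameter, 16 mm thick over its nub, 12 g; z is the disc's axis. Starts lying flat and loose on the bench. May be absent.
- filter_c3_center (a point): Centre of a used white plastic syringe filter: a disc of 27 mm diameter, 16 mm thick over its nub, 12 g; z is the disc's axis. Starts lying flat and loose on the bench. May be absent.
- weight: Bystander: steel calibration weight, 24 mm diameter, 30 mm high; origin under its centre. To be left alone.
- sample_vial: Bystander: clear sample vial with a white cap, 23 mm diameter, 48 mm high; origin under its centre. To be left alone.
Things that resemble listed ones, but are neither listed nor needed, are in the scene too. What is shaped like the part that bears beaker_b_center but yellow is not meant.

How it is judged:
By the outcome, as a careful person would: the job done as asked, in the order asked, and still so for the second after the job is handed in, with the robot touching nothing.
Of filter_a3, filter_b3 only 1 to 2 are there at a start; the rules pass over those that are not, and their reading is None.
Of filter_c1, filter_c2, filter_c3 only 1 to 3 are there at a start; the rules pass over those that are not, and their reading is None.
At some moment in a run one of filter_c1, filter_c2, filter_c3 may be knocked a few centimetres aside while the robot is not near it.
It also fails if it takes over 208 s, if anything falls off the work surface, if the arm or the gripper's body presses on something with over 40 N, if the wrist force passes 120 N, or if a joint passes its speed limit or range.

ROBOT

A 6-joint arm with a two-finger parallel gripper is mounted at the origin on a cart in front of the work surface, level with it; the furniture and walls round the work are solid. World frame = base frame: x ahead of the robot, y to its left, z up, the work surface at z = 0. Lengths are in mm, angles in degrees, forces in N, time in s.
With the tool pointing down it reaches from about 250 to 775 mm from the base axis. Payload 4 kg.
Tool frame: the origin (TCP) lies between the finger pads; the fingertips stand 14 mm ahead of it and the grasp point (between the pads) lies 5 mm behind it (finger_overhang is the z of the fingertips in the tool frame, in mm); z points along the fingers, y is the line along which they close (so a half turn about z gives the same grasp; the last joint's range is limited). The gripper opens to 94 mm and grips with 3 to 60 N. Pads are 16 mm wide; open, the fingers measure 119 mm over their backs; the gripper's body (75 mm by 177 mm) begins 78 mm behind the grasp point.
Start: joints at [-71.855, 4.996, 78.535, -0, 96.463, -5.907], TCP at [224.167, -502.263, 219.506] pointing down, gripper open.
Joint ranges: [-177.83, 177.83], [-43.37, 116.18], [15.69, 146.23], [-61.86, 241.86], [9.47, 152.12], [-147.06, 147.06]. Speed limits (degrees/s): [159.86, 159.86, 180, 180, 180, 180].

INTERFACE

Orientations are given as a 3x3 rotation matrix whose columns are the frame's x, y, z axes.
In Python, from cell import read_state, grab_frame, close_job, finger_overhang gives the robot as it stands.
- The arm moves only by the tool jog_arm, never from a script. Its argument "motion" is a list of rows, each a list of 7 numbers: the opening, from 0 (shut) to 1 (fully open), then the shift along the tool's x, y, z in m, then the turn, a rotation vector about the tool's x, y, z in degrees. In form: [[hand, tx, ty, tz, wx, wy, wz], ...]. A call has 1 to 10 rows; each row shifts and turns the commanded pose from where the row before left it, along the tool's axes as they then stand; what a row does not reach is not made up. A row lasts 1/8 s, in which the tool goes at most 62.5 mm and 10.7 degrees, less where a joint would pass 70% of its speed; a pose out of reach is approached as far as the arm can. A call is refused whole if a number of a shift passes 0.0625 or a number of a turn 10.7, either way. A call with a gripper value outside its range is refused whole. The fingers move at their own pace and stop on an object; "newtons" is the grip in N (left out, the last holds). Time passes only in rows, so rows that do not move let the fingers close. It gives the time, the measured TCP pose, the force, the opening and the grip force at its end, in the units of the state.
- read_state(): the state, without advancing time (a new reading comes with each control period).
- grab_frame(name): name is "scene" or "top"; returns a dict with "img" (384x512x3 uint8, red, green, blue), "z_map" (384x512 float32, mm along the optical axis (not along the pixel's ray), 0 where there is no reading), "intrinsics" (3x3 intrinsics, pixels), "k1" (the pictures are not rectified: a ray, as slopes to the right and down, at radius r is drawn at 1 + k1 r^2 times it, then the intrinsics apply), "xyz" and "rotation" of the camera in the world. Camera axes: x right, y down, z forward; pixel columns grow to the right and rows downward; lengths in mm; the calibration is good to about 2 mm. A picture is of the moment at which its call begins.
- close_job(): hands the job in; it is judged then, once.
The state is a dict: "clock": time; "joint_positions": joint angles; "joint_velocities": joint speeds; "tau": joint torques, N m; "position": TCP position; "tool_rot": TCP orientation; "force": force on the tool from outside, world axes, zero at the start; "ft_torque": the same for the moment, N m; "width": opening from 0.0 (shut) to 1.0 (fully open); "gripper_force": force on a finger pad.
Only numpy, scipy, OpenCV 4.12 (cv2) and the standard library are available. Lean on these libraries where they do the work, as an engineer would, in place of code of your own. Each camera call takes 0.05 s, during which the arm holds its last target. There are 200 camera calls.

## Working session

There is one attempt and no reset: what is moved stays moved. The work goes in short steps, Python scripts to look and compute and a tool call to move; the robot and the scene stay as the last step left them, time stands still between calls to the robot, and variables do not carry over. Pictures are saved under pics/ and viewed, at most 14 in all, crops included, and the job is handed in when it is done.

Besides the shell and the picture viewer there is one more tool, called in YAML: its name, and indented under it one key for each argument. jog_arm: Moves the arm, as the interface text tells. Its arguments: {"type":"object","properties":{"motion":{"type":"array"},"newtons":{"type":"number"}},"required":["motion"]}

```bash
mkdir -p pics; cat > h.py <<'E'
import numpy as np, cv2
from cell import read_state, grab_frame, close_job, finger_overhang
def cloud(f):
    K=np.array(f["intrinsics"],float); z=f["z_map"]; H,W=z.shape
    u,v=np.meshgrid(np.arange(W),np.arange(H))
    p=np.stack([u,v],-1).reshape(-1,1,2).astype(float)
    n=cv2.undistortPoints(p,K,np.array([f["k1"],0,0,0,0.])).reshape(H,W,2)
    c=np.dstack([n[...,0]*z,n[...,1]*z,z])
    P=c@np.array(f["rotation"]).T+np.array(f["xyz"]); P[z==0]=np.nan
    return P
def ray(f,u,v,h):
    K=np.array(f["intrinsics"],float)
    n=cv2.undistortPoints(np.array([[[u,v]]],float),K,np.array([f["k1"],0,0,0,0.])).ravel()
    d=np.array(f["rotation"])@np.array([n[0],n[1],1]); o=np.array(f["xyz"])
    return o+d*(h-o[2])/d[2]
def save(f,name,crop=None,s=1):
    im=f["img"][...,::-1]
    if crop: im=im[crop[1]:crop[3],crop[0]:crop[2]]
    cv2.imwrite("pics/"+name,cv2.resize(im,None,fx=s,fy=s,interpolation=cv2.INTER_CUBIC))
E
python3 - <<'E'
from h import *
import pickle
for n in("top","scene"):
    f=grab_frame(n); pickle.dump(f,open(n+".pkl","wb")); save(f,n+"0.png",s=1.5)
    print(n,f["xyz"],np.round(f["rotation"],3).tolist(),f["k1"],np.array(f["intrinsics"]).tolist())
print(read_state()); print(finger_overhang)
E
```

```text
top [ 430.03312774  308.11232237 1113.69382502] [[-0.007, -0.993, 0.114], [-1.0, 0.01, 0.023], [-0.024, -0.114, -0.993]] -0.06975951135669824 [[416.68862202097995, 0.0, 259.0012195519349], [0.0, 416.68862202097995, 188.35121276973302], [0.0, 0.0, 1.0]]
scene [-151.56213368 1070.29140263 1025.18322751] [[-0.739, -0.453, 0.498], [-0.673, 0.514, -0.532], [-0.015, -0.728, -0.685]] 0.05758064836511526 [[460.1129781051265, 0.0, 260.0436075895638], [0.0, 460.1129781051265, 199.41511649415148], [0.0, 0.0, 1.0]]
{'clock': 0.1, 'joint_positions': array([-7.18543335e+01,  5.03580201e+00,  7.86149488e+01,  4.17885709e-04,
        9.64611157e+01, -5.90936219e+00]), 'joint_velocities': array([-0.02210487, -0.11234818, -0.14731331,  0.02424869, -0.08631749,
        0.06951052]), 'tau': array([ 2.62142079e-03, -3.41249549e+01, -3.03302693e+01,  7.20576639e-02,
        3.03692627e-02, -9.63174057e-05]), 'position': array([ 224.02529095, -501.81297623,  218.4223908 ]), 'tool_rot': array([[ 9.13154124e-01,  4.07614013e-01, -6.01168445e-04],
       [ 4.07614404e-01, -9.13152259e-01,  1.85759527e-03],
       [ 2.08223539e-04, -1.94131570e-03, -9.99998094e-01]]), 'force': array([ 0.23696961, -0.64547993, -0.15614142]), 'ft_torque': array([-0.01844   ,  0.03672663,  0.04129541]), 'gripper_force': 0.0, 'width': 0.9955304777206673}
14.0
```

View pics/top0.png

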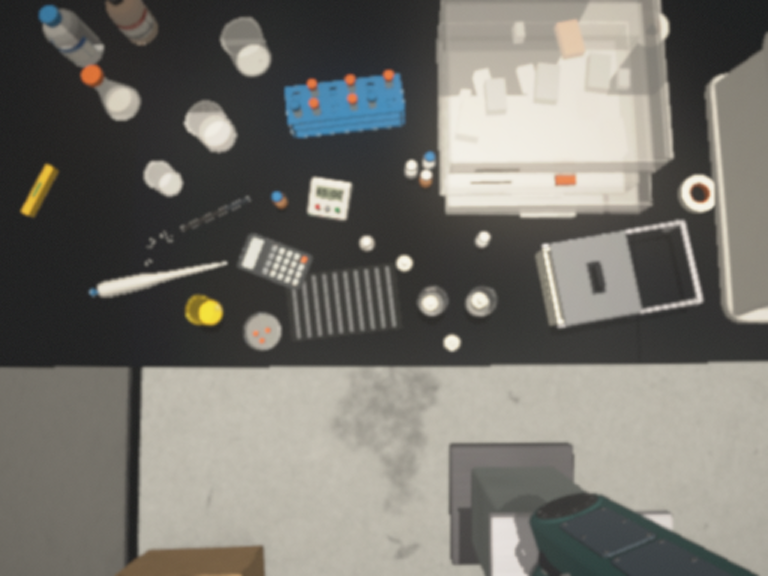

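View pics/scene0.png

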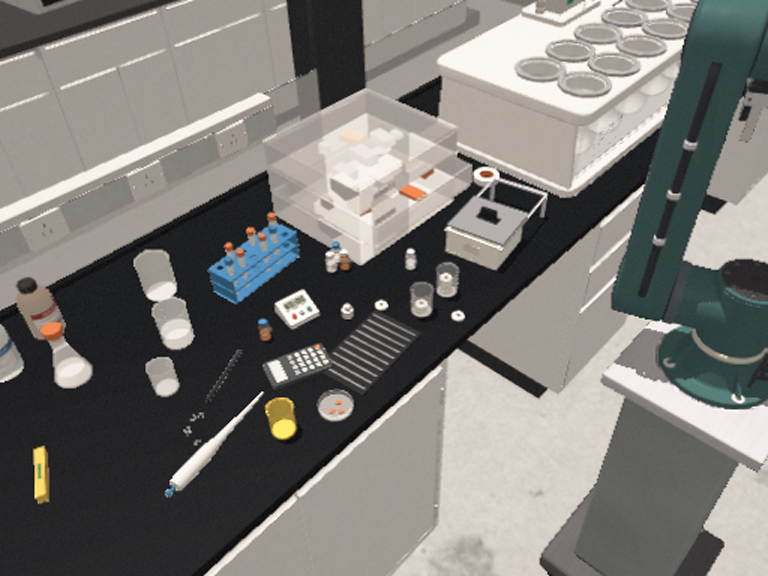

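```bash
python3 - <<'E'
from h import *
import pickle
T=pickle.load(open("top.pkl","rb")); S=pickle.load(open("scene.pkl","rb"))
save(T,"topc.png",(185,140,480,245),2.7); save(S,"scenec.png",(200,100,400,250),4)
for n,f,pts in(("T",T,[(245,162,16),(269,175,16),(301,228,16),(288,201,62),(320,201,62),(322,159,48),(397,184,98),(230,201,4)]),("S",S,[(232,207,16),(254,203,16),(305,210,16),(281,190,62),(298,177,62)])):
    P=cloud(f)
    for u,v,h in pts: print(n,u,v,np.round(ray(f,u,v,h)),np.round(P[v,u]))
E
```

```text
T 245 162 [628. 371.  16.] [626. 370.  29.]
T 269 175 [592. 307.  16.] [592. 307.  16.]
T 301 228 [451. 224.  16.] [451. 224.  12.]
T 288 201 [518. 259.  62.] [521. 258.  26.]
T 320 201 [517. 179.  62.] [519. 177.  46.]
T 322 159 [628. 169.  48.] [628. 169.  47.]
T 397 184 [554.  -7.  98.] [555.  -8.  97.]
T 230 201 [525. 412.   4.] [524. 412.   5.]
S 232 207 [625. 371.  16.] [622. 374.  20.]
S 254 203 [586. 312.  16.] [593. 304.   6.]
S 305 210 [445. 230.  16.] [448. 226.  11.]
S 281 190 [529. 248.  62.] [537. 238.  50.]
S 298 177 [528. 164.  62.] [533. 157.  55.]
```

View pics/topc.png

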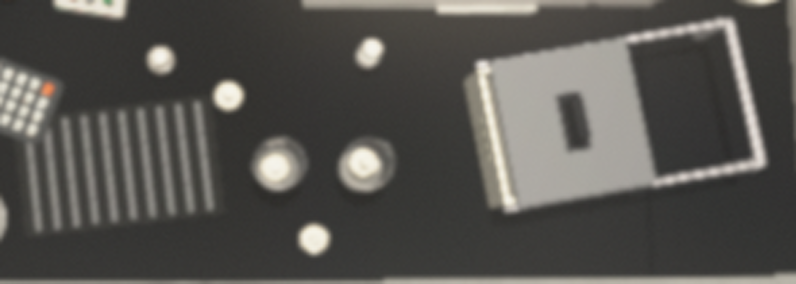

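View pics/scenec.png

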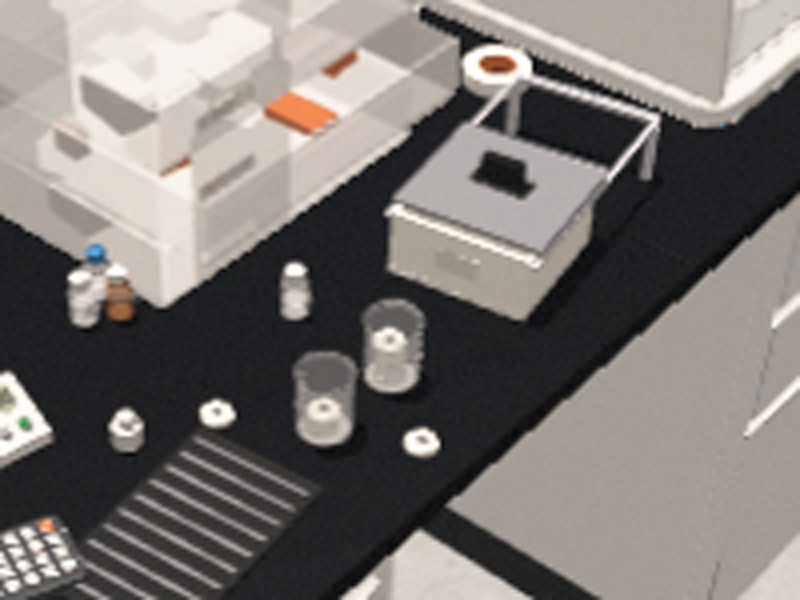

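```bash
python3 - <<'E'
from h import *
import pickle
T=pickle.load(open("top.pkl","rb")); S=pickle.load(open("scene.pkl","rb"))
PT=cloud(T);PS=cloud(S)
def sel(P,x0,x1,y0,y1,z0,z1):
    m=(P[...,0]>x0)&(P[...,0]<x1)&(P[...,1]>y0)&(P[...,1]<y1)&(P[...,2]>z0)&(P[...,2]<z1); return P[m]
for nm,P in(("T",PT),("S",PS)):
    print(nm,"cover",cv2.minAreaRect(sel(P,470,660,-110,90,66,77)[:,:2].astype(np.float32)))
    k=sel(P,510,600,-50,40,85,105); print("knob",len(k),k.mean(0),cv2.minAreaRect(k[:,:2].astype(np.float32)))
    k=sel(P,380,660,-250,90,45,110); print("box+frame",cv2.minAreaRect(k[:,:2].astype(np.float32)))
    for c in((518,259),(518,178)):
        k=sel(P,c[0]-40,c[0]+40,c[1]-38,c[1]+38,35,70); print("beaker",len(k),k.min(0),k.max(0))
        print(np.histogram(k[:,2],5)[0])
    for c in((592,307),(450,225),(626,371),(628,169)):
        k=sel(P,c[0]-22,c[0]+22,c[1]-22,c[1]+22,5,60); print("item",len(k),(k.min(0)+k.max(0))/2,np.ptp(k,axis=0),k[:,2].max())
    k=sel(P,350,800,-400,-120,80,600); print("right obst",k.min(0),k.max(0))
    k=sel(P,600,900,-120,200,60,600); print("drawers",k.min(0),k.max(0))
# mat mask by brightness of ribs
g=cv2.cvtColor(T["img"],cv2.COLOR_RGB2GRAY)
m=(g>75)&(PT[...,0]>440)&(PT[...,0]<600)&(PT[...,1]>305)&(PT[...,1]<525)&(PT[...,2]<9)
m=cv2.morphologyEx(m.astype(np.uint8),cv2.MORPH_OPEN,np.ones((2,2)))
n,l,st,ce=cv2.connectedComponentsWithStats(m)
for i in range(1,n):
    if st[i,4]>20:
        q=PT[l==i][:,:2].astype(np.float32); print("rib",cv2.minAreaRect(q))
E
```

```text
T cover ((555.2935180664062, -10.647628784179688), (141.1322021484375, 143.5563507080078), 9.334308624267578)
knob 96 [555.71126572 -12.53398647  94.7906927 ] ((555.8386840820312, -14.099383354187012), (39.98323440551758, 13.436738967895508), 10.00293254852295)
box+frame ((569.2133178710938, -81.96522521972656), (186.4923858642578, 339.1050109863281), 1.2301506996154785)
beaker 90 [497.81491989 236.49468764  35.01477566] [544.12058766 284.72588532  65.28283424]
[ 5  4  4 37 40]
beaker 196 [497.11668502 153.159414    35.37592668] [543.25515808 199.72414184  64.697489  ]
[68 38 16 35 39]
item 44 [592.05076897 310.83149473  10.72113707] [24.88959958 29.49958365 11.38074654] 16.411510341035637
item 51 [449.72343804 224.89048568  12.90687357] [23.71953708 18.84610199 15.74003937] 20.776893255921777
item 67 [627.81079787 370.60638055  21.22771503] [22.05464973 21.52281914 29.89110303] 36.17326654187377
item 78 [629.48247529 169.40618613  27.81460203] [18.97072564 21.06305008 44.54619915] 50.087701607505096
right obst [ 493.4070699  -293.76328893   80.01179501] [ 799.9143639  -251.83080145 
[... 1778 characters left out ...]
), (111.47930145263672, 12.977325439453125), 6.452386856079102)
rib ((527.2015380859375, 366.33233642578125), (109.46569061279297, 10.711670875549316), 8.449111938476562)
rib ((518.3521118164062, 442.19207763671875), (111.73912048339844, 12.874940872192383), 7.204849720001221)
rib ((521.2569580078125, 423.28033447265625), (111.95216369628906, 11.602560997009277), 9.447931289672852)
rib ((515.9530029296875, 461.09063720703125), (111.89663696289062, 13.550600051879883), 6.630470275878906)
rib ((509.4687194824219, 479.66357421875), (103.19646453857422, 13.253849983215332), 6.689550399780273)
rib ((502.7089538574219, 497.7593994140625), (94.19812774658203, 14.082751274108887), 6.761573791503906)
```

```bash
cat >> h.py <<'E'
from scipy.spatial.transform import Rotation as Ro
import json, os
def down(yawy):
    a=np.radians(yawy); y=np.array([np.cos(a),np.sin(a),0]); z=np.array([0,0,-1.]); return np.column_stack([np.cross(y,z),y,z])
def pitched(yaw,p,roll=0):
    "tool z along yaw, p deg below horizontal, y horizontal (to the left at roll 0)"
    a,b=np.radians([yaw,p]); z=np.array([np.cos(a)*np.cos(b),np.sin(a)*np.cos(b),-np.sin(b)]); y=np.array([-np.sin(a),np.cos(a),0])
    return np.column_stack([np.cross(y,z),y,z])@Ro.from_euler('z',roll,degrees=True).as_matrix()
def rows(way,hand,start=None,maxmm=50,maxdeg=10):
    "way: list of (TCP pos, R); prints rows from the present pose"
    s=read_state(); p,R=start if start else (s["position"],s["tool_rot"]); out=[]
    for q,Q in way:
        Q=R if Q is None else Q; q=np.array(q,float)
        w=Ro.from_matrix(R.T@Q).as_rotvec(degrees=True)
        n=max(1,int(np.ceil(max(np.linalg.norm(q-p)/maxmm,np.linalg.norm(w)/maxdeg))))
        for i in range(n):
            Ri=R@Ro.from_rotvec(w*i/n,degrees=True).as_matrix()
            t=Ri.T@(q-p)/n/1000
            out.append([hand]+[round(float(v),4)+0. for v in t]+[round(float(v),2)+0. for v in w/n])
        p,R=q,Q
    for i in range(0,len(out),10): print(len(out[i:i+10]),json.dumps(out[i:i+10]).replace(".0,",",").replace(".0]","]"))
    return p,R
def log():
    s=read_state(); open("log.txt","a").write(json.dumps([list(s["joint_positions"]),list(s["position"]),s["tool_rot"].tolist()])+"\n")
    print(round(s["clock"],1),np.round(s["joint_positions"],1),np.round(s["position"],1),np.round(s["force"],1),round(s["width"],3),round(s["gripper_force"],1)); return s
E
python3 - <<'E'
from h import *
log(); D=down(-80)
rows([((330,-200,220),down(-73)),((555,-14,150),D),((555,-14,90),None)],1)
E
```

```text
0.1 [-71.9   5.   78.6   0.   96.5  -5.9] [ 224.  -501.8  218.4] [ 0.2 -0.6 -0.2] 0.996 0.0
10 [[1, 0.0314, -0.0332, -0.0002, -0.02, 0, 1.01], [1, 0.0308, -0.0337, -0.0002, -0.02, 0, 1.01], [1, 0.0302, -0.0343, -0.0002, -0.02, 0, 1.01], [1, 0.0296, -0.0348, -0.0002, -0.02, 0, 1.01], [1, 0.029, -0.0353, -0.0002, -0.02, 0, 1.01], [1, 0.0284, -0.0358, -0.0002, -0.02, 0, 1.01], [1, 0.0277, -0.0363, -0.0002, -0.02, 0, 1.01], [1, 0.0385, -0.016, 0.01, 0, 0, 1], [1, 0.0382, -0.0167, 0.01, 0, 0, 1], [1, 0.0379, -0.0173, 0.01, 0, 0, 1]]
6 [[1, 0.0376, -0.018, 0.01, 0, 0, 1], [1, 0.0373, -0.0187, 0.01, 0, 0, 1], [1, 0.037, -0.0193, 0.01, 0, 0, 1], [1, 0.0366, -0.02, 0.01, 0, 0, 1], [1, 0, 0, 0.03, 0, 0, 0], [1, 0, 0, 0.03, 0, 0, 0]]
```

jog_arm:
  motion:
    - [1,0.0314,-0.0332,0,0,0,1.01]
    - [1,0.0308,-0.0337,0,0,0,1.01]
    - [1,0.0302,-0.0343,0,0,0,1.01]
    - [1,0.0296,-0.0348,0,0,0,1.01]
    - [1,0.029,-0.0353,0,0,0,1.01]
    - [1,0.0284,-0.0358,0,0,0,1.01]
    - [1,0.0277,-0.0363,0,0,0,1.01]
    - [1,0.0385,-0.016,0.01,0,0,1]
    - [1,0.0382,-0.0167,0.01,0,0,1]
    - [1,0.0379,-0.0173,0.01,0,0,1]

```text
clock: 1.35
position: [427.3, -119.8, 188.9]
tool_rot: [[0.97, 0.241, -0.0], [0.241, -0.97, -0.0], [-0.0, 0.0, -1.0]]
force: [0.4, -0.7, 0.5]
width: 0.997
gripper_force: 0.0
```

jog_arm:
  motion:
    - [1,0.0376,-0.018,0.01,0,0,1]
    - [1,0.0373,-0.0187,0.01,0,0,1]
    - [1,0.037,-0.0193,0.01,0,0,1]
    - [1,0.0366,-0.02,0.01,0,0,1]
    - [1,0,0,0,0,0,0]
    - [1,0,0,0,0,0,0]

```text
clock: 2.1
position: [554.7, -14.9, 149.0]
tool_rot: [[0.985, 0.174, -0.001], [0.174, -0.985, -0.0], [-0.001, 0.0, -1.0]]
force: [0.1, 0.0, 0.4]
width: 1.0
gripper_force: 0.0
```

```bash
python3 - <<'E'
from h import *
log(); D=down(-80)
print(read_state()["tool_rot"])
rows([((555,-14,88),D)],1)
E
```

```text
2.1 [-7.4  7.1 84.3 -0.  88.7 72.6] [554.7 -14.9 149. ] [0.1 0.  0.4] 1.0 0.0
[[ 9.84806559e-01  1.73649015e-01 -1.43540377e-03]
 [ 1.73648618e-01 -9.84807595e-01 -3.98127432e-04]
 [-1.48273097e-03  1.42822627e-04 -9.99998891e-01]]
2 [[1, 0.0003, -0.0004, 0.0305, 0, 0.04, 0], [1, 0.0003, -0.0004, 0.0305, 0, 0.04, 0]]
```

jog_arm:
  motion:
    - [1,0,0,0.0305,0,0,0]
    - [0.6,0,0,0.0305,0,0,0]
    - [0.3,0,0,0,0,0,0]
    - [0,0,0,0,0,0,0]
    - [0,0,0,0,0,0,0]
    - [0,0,0,0,0,0,0]
    - [0,0,0,0,0,0,0]
  newtons: 15

```text
clock: 2.98
position: [555.3, -14.7, 88.7]
tool_rot: [[0.985, 0.173, 0.0], [0.173, -0.985, -0.0], [0.0, 0.0, -1.0]]
force: [-0.6, 0.4, -0.1]
width: 0.399
gripper_force: 0.0
```

jog_arm:
  motion:
    - [0,0,0.02,0,0,0,0]
    - [0,0,0.02,0,0,0,0]
    - [0,0,0.02,0,0,0,0]
    - [0,0,0.02,0,0,0,0]
    - [0,0,0.02,0,0,0,0]
    - [0,0,0.014,0,0,0,0]
    - [0,0,0.006,0,0,0,0]
    - [0,0,0,0,0,0,0]

```text
clock: 3.98
position: [573.3, -121.7, 88.2]
tool_rot: [[0.984, 0.177, -0.008], [0.177, -0.984, 0.024], [-0.004, -0.025, -1.0]]
force: [-9.5, 26.9, 9.4]
width: 0.132
gripper_force: 15.0
```

```bash
python3 - <<'E'
from h import *
log()
E
```

```text
4.0 [-18.2  13.5  83.9   1.1  83.4  61.5] [ 573.3 -121.7   88.2] [-9.5 26.9  9.4] 0.132 15.0
```

jog_arm:
  motion:
    - [0,0,-0.009,0,0,0,0]
    - [0.5,0,0,0,0,0,0]
    - [0.5,0,0,0,0,0,0]
    - [0.6,0,0,0,0,0,0]
    - [0.6,0,0,-0.05,0,0,0]
    - [0.6,0,0,-0.05,0,0,0]
    - [1,-0.06,0,-0.03,0,0,0]
    - [1,-0.06,0,-0.03,0,0,0]
    - [1,-0.06,0,0,0,0,0]
    - [1,-0.03,0,0,0,0,0]

```text
clock: 5.22
position: [373.9, -159.8, 245.5]
tool_rot: [[0.985, 0.171, 0.002], [0.171, -0.985, -0.002], [0.002, 0.003, -1.0]]
force: [0.2, -0.1, -0.2]
width: 0.978
gripper_force: 0.0
```

```bash
python3 - <<'E'
from h import *
log()
f=grab_frame("top"); save(f,"t2.png",(180,130,480,250),2.6)
P=cloud(f)
def sel(P,x0,x1,y0,y1,z0,z1):
    m=(P[...,0]>x0)&(P[...,0]<x1)&(P[...,1]>y0)&(P[...,1]<y1)&(P[...,2]>z0)&(P[...,2]<z1); return P[m]
k=sel(P,510,650,-200,40,85,105); print("knob",len(k),k.mean(0) if len(k) else 0, cv2.minAreaRect(k[:,:2].astype(np.float32)))
k=sel(P,470,660,-250,90,55,77); print(cv2.minAreaRect(k[:,:2].astype(np.float32)))
E
```

```text
5.2 [-31.1 -13.9  93.2  -0.  100.5  49. ] [ 373.9 -159.8  245.5] [ 0.2 -0.1 -0.2] 0.978 0.0
knob 102 [ 572.92554384 -118.66259887   94.64079474] ((573.4765014648438, -120.13064575195312), (40.192047119140625, 13.242914199829102), 9.431764602661133)
((566.3510131835938, -93.65971374511719), (165.7386474609375, 322.8417053222656), 4.101949214935303)
```

View pics/t2.png

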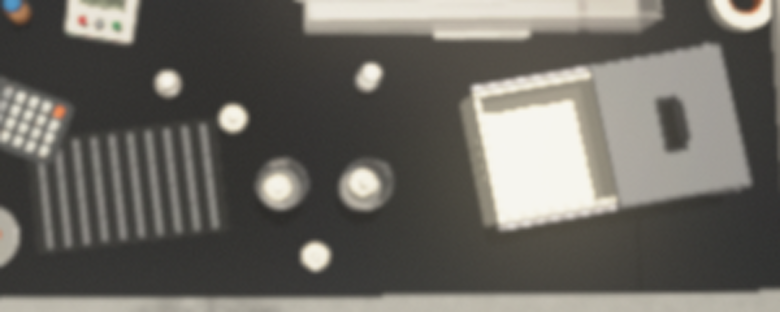

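```bash
python3 - <<'E'
from h import *
s=rows([((450,226,90),down(-80)),((450.5,226,16),None)],.7)
s=rows([((450,226,110),None),((550,10,110),None),((550,-4,50),None)],0,start=s)
E
```

```text
10 [[0.7, 0.0159, -0.0408, 0.0172, 0.02, 0, -0.02], [0.7, 0.0159, -0.0408, 0.0172, 0.02, 0, -0.02], [0.7, 0.0159, -0.0408, 0.0172, 0.02, 0, -0.02], [0.7, 0.0159, -0.0408, 0.0172, 0.02, 0, -0.02], [0.7, 0.0159, -0.0408, 0.0172, 0.02, 0, -0.02], [0.7, 0.0159, -0.0408, 0.0172, 0.02, 0, -0.02], [0.7, 0.016, -0.0408, 0.0172, 0.02, 0, -0.02], [0.7, 0.016, -0.0408, 0.0173, 0.02, 0, -0.02], [0.7, 0.016, -0.0408, 0.0173, 0.02, 0, -0.02], [0.7, 0.0002, 0, 0.037, 0, 0, 0]]
1 [[0.7, 0.0002, 0, 0.037, 0, 0, 0]]
9 [[0, -0.0002, 0, -0.047, 0, 0, 0], [0, -0.0002, 0, -0.047, 0, 0, 0], [0, 0.0122, 0.046, 0, 0, 0, 0], [0, 0.0122, 0.046, 0, 0, 0, 0], [0, 0.0122, 0.046, 0, 0, 0, 0], [0, 0.0122, 0.046, 0, 0, 0, 0], [0, 0.0122, 0.046, 0, 0, 0, 0], [0, -0.0012, 0.0069, 0.03, 0, 0, 0], [0, -0.0012, 0.0069, 0.03, 0, 0, 0]]
```

jog_arm:
  motion:
    - [0.7,0.016,-0.0408,0.0172,0,0,0]
    - [0.7,0.016,-0.0408,0.0172,0,0,0]
    - [0.7,0.016,-0.0408,0.0172,0,0,0]
    - [0.7,0.016,-0.0408,0.0172,0,0,0]
    - [0.7,0.016,-0.0408,0.0172,0,0,0]
    - [0.7,0.016,-0.0408,0.0172,0,0,0]
    - [0.7,0.016,-0.0408,0.0172,0,0,0]
    - [0.7,0.016,-0.0408,0.0173,0,0,0]
    - [0.7,0.016,-0.0408,0.0173,0,0,0]
    - [0.7,0,0,0,0,0,0]

```text
clock: 6.52
position: [453.5, 229.6, 87.2]
tool_rot: [[0.984, 0.177, -0.003], [0.177, -0.984, -0.001], [-0.003, 0.0, -1.0]]
force: [0.7, -0.0, -0.2]
width: 0.696
gripper_force: 0.0
```

```bash
python3 - <<'E'
from h import *
log()
f=grab_frame("top")
for u,v in((301,228),(269,175)):
    g=cv2.cvtColor(f["img"],cv2.COLOR_RGB2GRAY)[v-12:v+13,u-12:u+13]; m=cv2.moments((g>120).astype(np.uint8),True)
    print(m["m00"], ray(f,u-12+m["m10"]/m["m00"],v-12+m["m01"]/m["m00"],12) if m["m00"] else None)
E
```

```text
6.5 [ 20.4   3.6  95.3   0.   81.3 100.3] [453.5 229.6  87.2] [ 0.7 -0.  -0.2] 0.696 0.0
162.0 [449.0919222  229.52907343  12.        ]
114.0 [589.6484658  310.40631138  12.        ]
```

jog_arm:
  motion:
    - [0.7,-0.0036,0.0029,0.036,0,0,0]
    - [0.7,0,0,0.035,0,0,0]
    - [0,0,0,0,0,0,0]
    - [0,0,0,0,0,0,0]
    - [0,0,0,0,0,0,0]
    - [0,0,0,0,0,0,0]
    - [0,0,0,0,0,0,0]
    - [0,0,0,0,0,0,0]
  newtons: 12

```text
clock: 7.58
position: [451.5, 224.3, 19.3]
tool_rot: [[0.985, 0.173, 0.002], [0.173, -0.985, 0.0], [0.002, 0.0, -1.0]]
force: [-1.1, -0.9, 4.9]
width: 0.284
gripper_force: 12.0
```

jog_arm:
  motion:
    - [0,0,0,-0.047,0,0,0]
    - [0,0,0,-0.047,0,0,0]
    - [0,0.0122,0.046,0,0,0,0]
    - [0,0.0122,0.046,0,0,0,0]
    - [0,0.0122,0.046,0,0,0,0]
    - [0,0.0122,0.046,0,0,0,0]
    - [0,0.0122,0.046,0,0,0,0]
    - [0,-0.0012,0.007,0,0,0,0]
    - [0,-0.0012,0.007,0,0,0,0]
    - [0,0,0,0,0,0,0]

```text
clock: 8.82
position: [550.3, -5.3, 112.2]
tool_rot: [[0.985, 0.174, -0.001], [0.174, -0.985, 0.0], [-0.0, -0.0, -1.0]]
force: [0.0, 0.2, -0.2]
width: 0.283
gripper_force: 12.0
```

jog_arm:
  motion:
    - [0,0,0,0.03,0,0,0]
    - [0,0,0,0.035,0,0,0]
    - [0.45,0,0,0,0,0,0]
    - [0.45,0,0,0,0,0,0]
    - [0.45,0,0,0,0,0,0]
    - [0.45,0,0,-0.06,0,0,0]
    - [0.45,0,0,-0.03,0,0,0]
    - [0.6,0,0,0,0,0,0]

```text
clock: 9.82
position: [553.6, -6.2, 142.5]
tool_rot: [[0.985, 0.173, 0.01], [0.173, -0.985, -0.001], [0.01, 0.003, -1.0]]
force: [-1.1, 0.0, 0.5]
width: 0.523
gripper_force: 0.0
```

```bash
python3 - <<'E'
from h import *
log()
f=grab_frame("top"); save(f,"t3.png",(180,130,480,250),2.6)
for u,v in((269,175),):
    g=cv2.cvtColor(f["img"],cv2.COLOR_RGB2GRAY)[v-12:v+13,u-12:u+13]; m=cv2.moments((g>120).astype(np.uint8),True)
    print(m["m00"], ray(f,u-12+m["m10"]/m["m00"],v-12+m["m01"]/m["m00"],12) if m["m00"] else None)
s=rows([((560,220,140),down(-40)),((591,309,90),down(0)),((591,309,17),None)],.6)
s=rows([((591,309,120),None),((560,220,140),down(-40)),((540,0,120),down(-80)),((540,0,50),None)],0,start=s)
E
```

```text
9.8 [-6.5  6.6 85.5 -0.  87.3 73.5] [553.6  -6.2 142.5] [-1.1  0.   0.5] 0.523 0.0
115.0 [589.55974805 310.65459304  12.        ]
10 [[0.6, 0.0094, -0.0443, -0.0001, 0.03, -0.04, -8], [0.6, 0.0155, -0.0425, -0.0001, 0.03, -0.04, -8], [0.6, 0.0212, -0.0399, -0.0001, 0.03, -0.04, -8], [0.6, 0.0266, -0.0366, -0.0001, 0.03, -0.04, -8], [0.6, 0.0314, -0.0325, -0.0001, 0.03, -0.04, -8], [0.6, 0.022, -0.0084, 0.0125, 0, 0, -10], [0.6, 0.0231, -0.0044, 0.0125, 0, 0, -10], [0.6, 0.0236, -0.0003, 0.0125, 0, 0, -10], [0.6, 0.0233, 0.0038, 0.0125, 0, 0, -10], [0.6, 0, 0, 0.0365, 0, 0, 0]]
1 [[0.6, 0, 0, 0.0365, 0, 0, 0]]
10 [[0, 0, 0, -0.0343, 0, 0, 0], [0, 0, 0, -0.0343, 0, 0, 0], [0, 0, 0, -0.0343, 0, 0, 0], [0, -0.0222, -0.0077, -0.005, 0, 0, 10], [0, -0.0233, -0.0038, -0.005, 0, 0, 10], [0, -0.0236, 0.0003, -0.005, 0, 0, 10], [0, -0.0231, 0.0044, -0.005, 0, 0, 10], [0, -0.0363, 0.0252, 0.004, 0, 0, 8], [0, -0.0324, 0.03, 0.004, 0, 0, 8], [0, -0.0279, 0.0342, 0.004, 0, 0, 8]]
4 [[0, -0.0229, 0.0378, 0.004, 0, 0, 8], [0, -0.0174, 0.0406, 0.004, 0, 0, 8], [0, 0, 0, 0.035, 0, 0, 0], [0, 0, 0, 0.035, 0, 0, 0]]
```

View pics/t3.png

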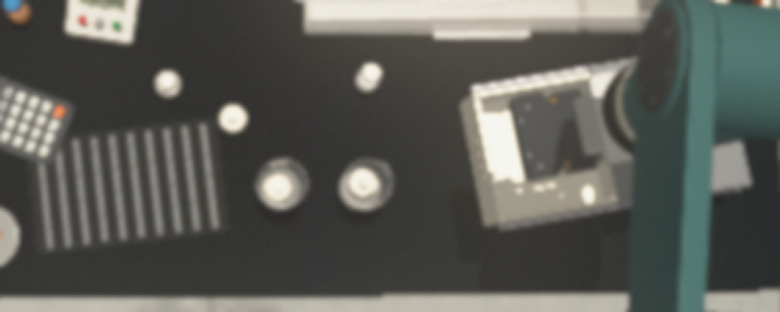

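jog_arm:
  motion:
    - [0.6,0.0094,-0.0443,0,0,0,-8]
    - [0.6,0.0155,-0.0425,0,0,0,-8]
    - [0.6,0.0212,-0.0399,0,0,0,-8]
    - [0.6,0.0266,-0.0366,0,0,0,-8]
    - [0.6,0.0314,-0.0325,0,0,0,-8]
    - [0.6,0.022,-0.0084,0.0125,0,0,-10]
    - [0.6,0.0231,-0.0044,0.0125,0,0,-10]
    - [0.6,0.0236,-0.0003,0.0125,0,0,-10]
    - [0.6,0.0233,0.0038,0.0125,0,0,-10]
    - [0.6,0,0,0,0,0,0]

```text
clock: 11.12
position: [588.0, 309.4, 83.3]
tool_rot: [[0.0, 1.0, -0.006], [1.0, -0.0, -0.003], [-0.003, -0.006, -1.0]]
force: [0.2, -0.8, -1.3]
width: 0.602
gripper_force: 0.0
```

```bash
python3 - <<'E'
from h import *
log()
s=rows([((590.5,309.5,17),down(0))],.6)
E
```

```text
11.1 [22.9 23.  72.2 -0.  85.1 22.9] [588.  309.4  83.3] [ 0.2 -0.8 -1.3] 0.602 0.0
2 [[0.6, 0.0001, 0.0015, 0.0331, -0.18, 0.08, 0], [0.6, 0.0001, 0.0014, 0.0331, -0.18, 0.08, 0]]
```

jog_arm:
  motion:
    - [0.6,0,0.0015,0.034,0,0,0]
    - [0.6,0,0.001,0.034,0,0,0]
    - [0,0,0,0,0,0,0]
    - [0,0,0,0,0,0,0]
    - [0,0,0,0,0,0,0]
    - [0,0,0,0,0,0,0]
    - [0,0,0,0,0,0,0]

```text
clock: 12.0
position: [592.7, 309.0, 20.3]
tool_rot: [[0.0, 1.0, 0.001], [1.0, -0.0, -0.0], [-0.0, 0.001, -1.0]]
force: [-0.6, -1.0, 1.8]
width: 0.281
gripper_force: 12.0
```

jog_arm:
  motion:
    - [0,0,0,-0.0343,0,0,0]
    - [0,0,0,-0.0343,0,0,0]
    - [0,0,0,-0.0343,0,0,0]
    - [0,-0.0222,-0.0077,-0.005,0,0,10]
    - [0,-0.0233,-0.0038,-0.005,0,0,10]
    - [0,-0.0236,0.0003,-0.005,0,0,10]
    - [0,-0.0231,0.0044,-0.005,0,0,10]
    - [0,-0.0363,0.0252,0.004,0,0,8]
    - [0,-0.0324,0.03,0.004,0,0,8]
    - [0,-0.0279,0.0342,0.004,0,0,8]

```text
clock: 13.25
position: [549.0, 87.0, 130.3]
tool_rot: [[0.901, 0.434, 0.001], [0.434, -0.901, 0.0], [0.0, 0.0, -1.0]]
force: [0.3, 0.2, -0.5]
width: 0.286
gripper_force: 12.0
```

jog_arm:
  motion:
    - [0,-0.0229,0.0378,0.004,0,0,8]
    - [0,-0.0174,0.0406,0.004,0,0,8]
    - [0,0,0,0,0,0,0]
    - [0,0,0,0,0,0,0]

```text
clock: 13.75
position: [541.3, 0.6, 122.4]
tool_rot: [[0.985, 0.174, 0.0], [0.174, -0.985, 0.001], [0.0, -0.001, -1.0]]
force: [-0.1, 0.3, 0.8]
width: 0.284
gripper_force: 12.0
```

jog_arm:
  motion:
    - [0,-0.018,0,0,0,0,0]
    - [0,0,0,0.03,0,0,0]
    - [0,0,0,0.038,0,0,0]
    - [0,0,0,0,0,0,0]
    - [0.45,0,0,0,0,0,0]
    - [0.45,0,0,0,0,0,0]
    - [0.45,0,0,-0.06,0,0,0]
    - [0.6,0,0,-0.06,0,0,0]
    - [0.6,-0.05,0,-0.05,0,0,0]
    - [0.6,-0.05,0,-0.05,0,0,0]

```text
clock: 15.0
position: [435.9, -18.4, 266.0]
tool_rot: [[0.985, 0.174, 0.004], [0.174, -0.985, -0.001], [0.003, 0.001, -1.0]]
force: [-0.1, 0.0, 0.5]
width: 0.604
gripper_force: 0.0
```

```bash
cat > kin.py <<'E'
from h import *
from scipy.optimize import least_squares
def fk(j,k):
    a1,d1,a2,a3,d4,d6,off=k
    r=np.radians(j); E=lambda ax,a: Ro.from_euler(ax,a).as_matrix()
    R1=E('z',r[0]); R2=R1@E('y',r[1]); R3=R2@E('y',r[2]); R4=R3@E('z',r[3]); R5=R4@E('y',r[4]); R6=R5@E('z',-r[5])
    p=R1@[a1,off,d1]+R2@[0,0,a2]+R3@[a3,0,d4]+R5@[0,0,d6]
    return p,R6
L=[json.loads(l) for l in open("log.txt")]
def fit():
    def res(k): return np.concatenate([fk(np.array(l[0]),k)[0]-l[1] for l in L]+[1e-3*(k-k0)])
    k0=np.array([0,160,425,0,420,250,57.]); return least_squares(res,k0)
if __name__=="__main__":
    log(); o=fit(); print(np.round(o.x,1),np.abs(o.fun).max())
    for l in L[-2:]:
        p,R=fk(np.array(l[0]),o.x); print(p-l[1]); print(np.round(R.T@np.array(l[2]),2).tolist())
E
python3 kin.py
```

```text
15.0 [ -9.9 -10.1  87.8  -0.  102.1  70.1] [435.9 -18.4 266. ] [-0.1  0.   0.5] 0.604 0.0
[  0.  152.5 449.  100.7 499.8 336.5  56.6] 0.10069960811308849
[-1.52771818e-03  5.29004807e-04 -3.15113264e-05]
[[-0.54, 0.84, -0.0], [-0.84, -0.54, 0.0], [-0.0, 0.0, 1.0]]
[-0.00034231  0.00024172  0.0002202 ]
[[-0.72, -0.7, -0.0], [0.7, -0.72, 0.0], [-0.0, 0.0, 1.0]]
```

jog_arm:
  motion:
    - [0.66,0.03,0,0,0,10,0]
    - [0.66,0.03,0,0,0,10,0]
    - [0.66,0.03,0,0,0,10,0]
    - [0.66,0.03,0,0,0,10,0]
    - [0.66,0,0,0,0,0,0]
    - [0.66,0,0,0,0,0,0]

```text
clock: 15.75
position: [548.3, 1.3, 294.3]
tool_rot: [[0.755, 0.174, 0.633], [0.134, -0.985, 0.111], [0.642, 0.001, -0.766]]
force: [0.6, 0.7, 0.7]
width: 0.657
gripper_force: 0.0
```

```bash
python3 kin.py
```

```text
15.8 [-15.8 -23.3 103.3  18.   64.1  61.5] [548.3   1.3 294.3] [0.6 0.7 0.7] 0.657 0.0
[  0.  152.5 449.  100.7 499.8 336.5  56.6] 0.10069960100023886
[-0.00032134  0.00019653  0.00021569]
[[-0.72, -0.7, -0.0], [0.7, -0.72, 0.0], [-0.0, 0.0, 1.0]]
[ 5.89778284e-05  3.14896609e-04 -9.51818189e-05]
[[-0.64, 0.77, -0.0], [-0.77, -0.64, -0.0], [-0.0, 0.0, 1.0]]
```

```bash
cat >> kin.py <<'E'
K=fit().x
LO=np.array([-177.83,-43.37,15.69,-61.86,9.47,-147.06])+3; HI=np.array([177.83,116.18,146.23,241.86,152.12,147.06])-3
def fkt(j):
    p,_=fk(np.r_[j[:5],0],K); R=fk(np.r_[j[:5],0],K)[1]@Ro.from_euler('z',j[5]+90,degrees=True).as_matrix(); return p,R
def ik(p,R,j0):
    def res(j):
        q,Q=fkt(j); return np.r_[(q-p)/3,Ro.from_matrix(Q.T@R).as_rotvec(degrees=True)]
    o=least_squares(res,np.clip(j0,LO+.1,HI-.1),bounds=(LO,HI)); return o.x,np.abs(o.fun).max()
E
cat > t.py <<'E'
from kin import *
print(np.round(K,1)); s=read_state(); q,Q=fkt(s["joint_positions"]); print(q-s["position"],np.abs(Q-s["tool_rot"]).max())
j0=s["joint_positions"]
def tcp(g,R): return np.array(g)+5*R[:,2]
print("grasp")
for g in((520.5,259,38),(520,175.5,38),(516,459,44),(528,369,44)):
  for p in(25,35,45):
    for yaw in(0,20,-20,-40):
        R=pitched(np.degrees(np.arctan2(g[1],g[0]))+yaw,p,180); j,e=ik(tcp(g,R),R,j0)
        if e<.5: print(g,p,yaw,np.round(j))
print("tip")
for yaw in(10,-30,-50,-80):
  for pp in(-10,0,10):
    j=j0; out=[]
    for roll in(180,150,120,90,60,30,0):
        R=pitched(yaw,pp,roll); j,e=ik(tcp((553,-4,150),R),R,j); out.append((roll,round(e,1)))
    print(yaw,pp,out,np.round(j))
E
python3 t.py
```

```text
[  0.  152.6 449.  100.7 499.8 336.6  56.6]
[-6.74366986e-05 -1.15058332e-04 -1.00419128e-04] 8.326672684688674e-16
grasp
(520.5, 259, 38) 25 0 [ 15.  -1. 136. 151.  22. -67.]
(520.5, 259, 38) 25 20 [ -3.   3. 131.  99.  44. -39.]
(520.5, 259, 38) 35 20 [  1.  -2. 127.  77.  37. -15.]
(520.5, 259, 38) 45 0 [ 17.  -6. 125.  22.  18.  63.]
(520.5, 259, 38) 45 20 [  5.  -3. 122.  52.  36.  12.]
(520, 175.5, 38) 25 0 [  5.  -6. 140. 147.  22. -64.]
(520, 175.5, 38) 25 20 [-14.  -1. 135.  97.  46. -39.]
(520, 175.5, 38) 35 20 [-10.  -6. 131.  76.  39. -15.]
(520, 175.5, 38) 45 0 [  8. -11. 129.  23.  19.  61.]
(520, 175.5, 38) 45 20 [ -5.  -8. 126.  52.  38.  11.]
(520, 175.5, 38) 45 -20 [ 22.  -8. 126. -40.  25. 144.]
(516, 459, 44) 25 0 [ 33.  11. 122. 155.  18. -70.]
(516, 459, 44) 25 20 [ 20.  14. 117. 102.  38. -36.]
(516, 459, 44) 35 20 [ 22.  10. 113.  76.  32.  -9.]
(516, 459, 44) 45 0 [ 35.   7. 110.  16.  18.  70.]
(516, 459, 44) 45 20 [ 25.  10. 108.  49.  34.  19.]
(516, 459, 44) 45 -20 [ 45.  10. 108. -39.  26. 143.]
(528, 369, 44) 25 0 [ 25.   6. 128. 154.  20. -69.]
(528, 3
[... 2083 characters left out ...]
float64(20.5)), (0, np.float64(25.0))] [ 22.  -0. 109. -59.  67.   6.]
-80 -10 [(180, np.float64(47.4)), (150, np.float64(30.1)), (120, np.float64(26.3)), (90, np.float64(30.1)), (60, np.float64(33.5)), (30, np.float64(28.0)), (0, np.float64(30.1))] [ 24.  30.  82. -59. 107.  31.]
-80 0 [(180, np.float64(45.2)), (150, np.float64(28.1)), (120, np.float64(19.8)), (90, np.float64(22.7)), (60, np.float64(24.9)), (30, np.float64(20.5)), (0, np.float64(22.7))] [ 24.  27.  85. -59. 103.  28.]
-80 10 [(180, np.float64(39.0)), (150, np.float64(27.6)), (120, np.float64(13.0)), (90, np.float64(14.8)), (60, np.float64(16.2)), (30, np.float64(13.2)), (0, np.float64(14.8))] [ 24.  24.  87. -59.  99.  26.]
```

```bash
cat > t2.py <<'E'
from kin import *
from itertools import product
def tcp(g,R): return np.array(g)+5*R[:,2]
j0=read_state()["joint_positions"]
seeds=[j0,np.array([0,0,130,90,40,0.]),np.array([0,0,130,90,40,100.]),np.array([0,0,130,60,40,-100.]),np.array([10,0,130,140,25,-60.]),np.array([10,0,130,140,25,120.])]
G=[]
for g in((520.5,259,38),(520,175.5,38)):
  for p,yr,r in product((25,30,35,40),(0,10,20,30),(0,180)):
    R=pitched(np.degrees(np.arctan2(g[1],g[0]))+yr,p,r)
    for s in seeds:
        j,e=ik(tcp(g,R),R,s)
        if e<.3: G.append((g[1],p,yr,r,j)); break
print(len(G))
best=[]
for yaw,pt in product((10,20,30,40),(-10,0,10)):
  for r in(0,180):
    R=pitched(yaw,pt,r)
    for s in seeds:
        j,e=ik(tcp((553,-4,170),R),R,s)
        if e<.3: break
    else: continue
    for sg in(1,-1):
        jj=j;ok=0
        for k in range(1,13):
            R=pitched(yaw,pt,r+sg*15*k); j2,e=ik(tcp((553,-4,170),R),R,jj)
            if e>.3 or abs(j2-jj).max()>45: break
            ok=15*k; jj=j2
        p=30; b=R=pitched(yaw,pt,r+sg*ok)@(pitched(0,p,r).T@[0,0,1])
        best.append((round(np.degrees(np.arcsin(b[2]))),yaw,pt,r,sg*ok,np.round(j),np.round(jj)))
best.sort(key=lambda t:t[0])
for b in best[:14]: print(*b)
for g in G: print(*g[:4],np.round(g[4]))
E
python3 t2.py
```

```text
40
-70 10 -10 0 -180 [-28.   9. 141. 141.  76. 109.] [-28.   9. 141. 141.  76. -71.]
-70 10 -10 180 180 [-28.   9. 141. 141.  76. -71.] [-28.   9. 141. 141.  76. 109.]
-70 20 -10 0 -180 [-37.  12. 137. 123.  83. 116.] [-37.  12. 137. 123.  83. -64.]
-70 20 -10 180 180 [-37.  12. 137. 123.  83. -64.] [-37.  12. 137. 123.  83. 116.]
-70 30 -10 0 -180 [-42.  16. 131. 110.  89. 122.] [-42.  16. 131. 110.  89. -58.]
-70 30 -10 180 180 [-42.  16. 131. 110.  89. -58.] [-42.  16. 131. 110.  89. 122.]
-70 40 -10 0 -180 [-44.  20. 124. 101.  95. 126.] [-44.  20. 124. 101.  95. -54.]
-70 40 -10 180 180 [-44.  20. 124. 101.  95. -54.] [-44.  20. 124. 101.  95. 126.]
-60 10 0 0 -180 [-29.  -6. 142. 131.  57. 121.] [-29.  -6. 142. 131.  57. -59.]
-60 10 0 180 180 [-29.  -6. 142. 131.  57. -59.] [-29.  -6. 142. 131.  57. 121.]
-60 20 0 0 -180 [-38.  -1. 138. 114.  69. 129.] [-38.  -1. 138. 114.  69. -51.]
-60 20 0 180 180 [-38.  -1. 138. 114.  69. -51.] [-38.  -1. 138. 114.  69. 129.]
-60 30 0 0 -180 [-43.   5. 131. 102.  78. 133.] [-43.   5. 131. 102.  78. -47.]
-60 30 0 180 180 [-43.   5. 131. 10
[... 1201 characters left out ...]
-19.   4. 130.  86.  57. 142.]
175.5 25 30 180 [-19.   4. 130.  86.  57. -38.]
175.5 30 0 0 [  6.  -9. 138. 127.  14. 136.]
175.5 30 0 180 [  6.  -9. 138. 127.  14. -44.]
175.5 30 10 180 [ -4.  -8. 137.  99.  28. -28.]
175.5 30 20 180 [-12.  -4. 134.  87.  42. -27.]
175.5 30 30 180 [-17.   1. 129.  79.  53. -30.]
175.5 35 10 180 [ -2. -10. 134.  80.  25.  -8.]
175.5 35 20 180 [-10.  -6. 131.  76.  39. -15.]
175.5 35 30 180 [-14.  -1. 127.  71.  50. -20.]
175.5 40 0 0 [   8.  -11.  132.   41.   13. -137.]
175.5 40 0 180 [  8. -11. 132.  41.  13.  43.]
175.5 40 10 180 [ -1. -10. 131.  61.  25.  12.]
175.5 40 20 180 [ -7.  -7. 129.  64.  38.  -2.]
175.5 40 30 180 [-12.  -3. 125.  63.  49. -10.]
```

```bash
cat >> kin.py <<'E'
def tcp(g,R): return np.array(g,float)+5*R[:,2]
def check(way,n=8):
    s=read_state(); p,R,j=s["position"],s["tool_rot"],s["joint_positions"]
    for q,Q in way:
        Q=R if Q is None else Q; q=np.array(q,float); w=Ro.from_matrix(R.T@Q).as_rotvec(); dm=0;em=0;j1=j
        for k in range(1,n+1):
            j2,e=ik(p+(q-p)*k/n,R@Ro.from_rotvec(w*k/n).as_matrix(),j); dm=max(dm,abs(j2-j).max()); em=max(em,e); j=j2
        print("chk",np.round(q),"e",round(em,2),"dj",np.round(dm),np.round(j)); p,R=q,Q
E
cat > t3.py <<'E'
from kin import *
Rg=pitched(24,30,180); g=np.array([520,175.5,38])
A=[((440,60,300),pitched(24,40,180)),(tcp(g,Rg)-100*Rg[:,2],Rg),(tcp(g,Rg),Rg)]
Rt=lambda r,p=0:pitched(30,p,r)
t=(553,-4,172)
B=[(tcp(g,Rg)+[0,0,140],Rg),(tcp(t,Rg),Rg),(tcp(t,Rt(180)),Rt(180)),(tcp(t,Rt(270)),Rt(270)),(tcp(t,Rt(355)),Rt(355))]
Rp=pitched(55,30,180); m=np.array([516,459,43])
C=[(tcp(t,Rt(270)),Rt(270)),(tcp(t,Rt(180)),Rt(180)),(tcp((500,150,200),Rg),Rg),(tcp(m+[0,0,120],Rp),Rp),(tcp(m,Rp),Rp)]
check(A+B+C)
rows(A,.7)
E
python3 t3.py
```

```text
chk [440.  60. 300.] e 1.83 dj 4.0 [-28. -40. 116.  39.  76.  37.]
chk [445. 142.  86.] e 3.42 dj 8.0 [-10. -35. 143.  58.  35.  17.]
chk [524. 177.  36.] e 1.86 dj 8.0 [  0.  -9. 138. 108.  21. -31.]
chk [524. 177. 176.] e 0.0 dj 10.0 [  0. -28. 130.  48.  28.  34.]
chk [557.  -2. 170.] e 0.0 dj 6.0 [-33. -18. 125.  65.  53.   1.]
chk [557.  -2. 172.] e 0.0 dj 7.0 [-43.   4. 131. 102.  78. -47.]
chk [557.  -2. 172.] e 0.0 dj 11.0 [-43.   4. 131. 102.  78.  43.]
chk [557.  -2. 172.] e 0.0 dj 11.0 [-43.   4. 131. 102.  78. 128.]
chk [557.  -2. 172.] e 0.0 dj 11.0 [-43.   4. 131. 102.  78.  43.]
chk [557.  -2. 172.] e 0.0 dj 11.0 [-43.   4. 131. 102.  78. -47.]
chk [504. 152. 198.] e 0.0 dj 16.0 [ -6. -34. 131.  46.  36.  34.]
chk [518. 463. 160.] e 0.0 dj 5.0 [ 25.  -2. 113.  65.  29.  11.]
chk [518. 463.  40.] e 0.0 dj 5.0 [ 25.  10. 118.  98.  26. -25.]
10 [[0.7, -0.0234, -0.0255, -0.0221, 3.32, 3.33, -3.29], [0.7, -0.0206, -0.0281, -0.0218, 3.32, 3.33, -3.29], [0.7, -0.0176, -0.0304, -0.0213, 3.32, 3.33, -3.29], [0.7, -0.028, -0.0146, 0.0334, 0, 2, 0], [0.7, -0.0292, -0.0146, 0.0324, 0, 2, 0], [0.7, -0.0303, -0.0146, 0.0313, 0, 2, 0], [0.7, -0.0313, -0.0146, 0.0303, 0, 2, 0], [0.7, -0.0324, -0.0146, 0.0291, 0, 2, 0], [0.7, 0, 0, 0.0333, 0, 0, 0], [0.7, 0, 0, 0.0333, 0, 0, 0]]
1 [[0.7, 0, 0, 0.0333, 0, 0, 0]]
```

```bash
sed -i 's/^A=.*/A=[(tcp(g,Rg)+[0,0,110],Rg),(tcp(g,Rg),Rg)]/' t3.py; python3 t3.py | grep -v 'chk \[55'
```

```text
chk [524. 177. 146.] e 0.0 dj 11.0 [  0. -25. 132.  55.  25.  25.]
chk [524. 177.  36.] e 0.0 dj 8.0 [  0.  -9. 138. 108.  21. -31.]
chk [524. 177. 176.] e 0.0 dj 10.0 [  0. -28. 130.  48.  28.  34.]
chk [504. 152. 198.] e 0.0 dj 16.0 [ -6. -34. 131.  46.  36.  34.]
chk [518. 463. 160.] e 0.0 dj 5.0 [ 25.  -2. 113.  65.  29.  11.]
chk [518. 463.  40.] e 0.0 dj 5.0 [ 25.  10. 118.  98.  26. -25.]
8 [[0.7, -0.0181, -0.0355, 0.0236, 2.16, 3.99, -1.8], [0.7, -0.0186, -0.0352, 0.0237, 2.16, 3.99, -1.8], [0.7, -0.0192, -0.0349, 0.0237, 2.16, 3.99, -1.8], [0.7, -0.0197, -0.0346, 0.0237, 2.16, 3.99, -1.8], [0.7, -0.0203, -0.0344, 0.0236, 2.16, 3.99, -1.8], [0.7, -0.0318, 0, 0.0183, 0, 0, 0], [0.7, -0.0318, 0, 0.0183, 0, 0, 0], [0.7, -0.0318, 0, 0.0183, 0, 0, 0]]
```

jog_arm:
  motion:
    - [0.7,-0.0181,-0.0355,0.0236,2.16,3.99,-1.8]
    - [0.7,-0.0186,-0.0352,0.0237,2.16,3.99,-1.8]
    - [0.7,-0.0192,-0.0349,0.0237,2.16,3.99,-1.8]
    - [0.7,-0.0197,-0.0346,0.0237,2.16,3.99,-1.8]
    - [0.7,-0.0203,-0.0344,0.0236,2.16,3.99,-1.8]
    - [0.7,0,0,0,0,0,0]
    - [0.7,0,0,0,0,0,0]

```text
clock: 16.62
position: [526.2, 176.9, 148.0]
tool_rot: [[0.455, 0.406, 0.792], [0.203, -0.914, 0.352], [0.867, 0.0, -0.498]]
force: [0.3, -0.1, 0.8]
width: 0.703
gripper_force: 0.0
```

```bash
cat > t4.py <<'E'
from kin import *
log(); Rg=pitched(24,30,180); g=np.array([520,175.5,38])
rows([(tcp(g,Rg)+[0,0,50],Rg),(tcp(g,Rg),Rg)],.7,maxmm=12)
f=grab_frame("scene"); save(f,"s2.png",(230,90,380,220),5)
E
python3 t4.py
```

```text
16.6 [  0.4 -24.6 132.   55.4  24.9  25. ] [526.2 176.9 148. ] [ 0.3 -0.1  0.8] 0.703 0.0
10 [[0.7, -0.0092, -0.0002, 0.0049, 0.01, -0.02, 0], [0.7, -0.0092, -0.0002, 0.0049, 0.01, -0.02, 0], [0.7, -0.0092, -0.0002, 0.0049, 0.01, -0.02, 0], [0.7, -0.0092, -0.0002, 0.0049, 0.01, -0.02, 0], [0.7, -0.0092, -0.0002, 0.0049, 0.01, -0.02, 0], [0.7, -0.0092, -0.0002, 0.0049, 0.01, -0.02, 0], [0.7, -0.0087, 0, 0.005, 0, 0, 0], [0.7, -0.0087, 0, 0.005, 0, 0, 0], [0.7, -0.0087, 0, 0.005, 0, 0, 0], [0.7, -0.0087, 0, 0.005, 0, 0, 0]]
1 [[0.7, -0.0087, 0, 0.005, 0, 0, 0]]
```

View pics/s2.png

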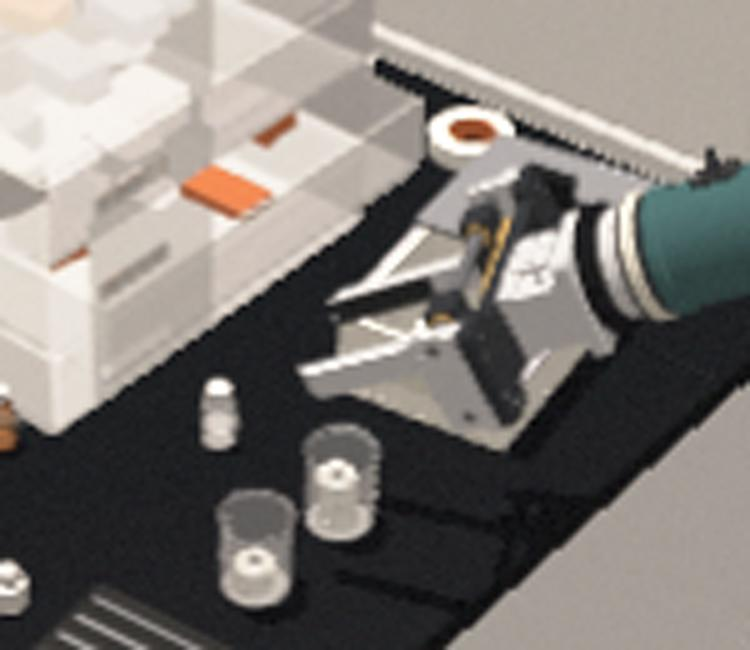

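jog_arm:
  motion:
    - [0.7,-0.0092,0,0.0049,0,0,0]
    - [0.7,-0.0092,0,0.0049,0,0,0]
    - [0.7,-0.0092,0,0.0049,0,0,0]
    - [0.7,-0.0092,0,0.0049,0,0,0]
    - [0.7,-0.0092,0,0.0049,0,0,0]
    - [0.7,-0.0092,0,0.0049,0,0,0]
    - [0.7,-0.0087,0,0.005,0,0,0]
    - [0.7,-0.0087,0,0.005,0,0,0]
    - [0.7,-0.0087,0,0.005,0,0,0]
    - [0.7,-0.0087,0,0.005,0,0,0]

```text
clock: 17.92
position: [526.0, 175.3, 46.5]
tool_rot: [[0.452, 0.405, 0.795], [0.202, -0.914, 0.351], [0.869, 0.002, -0.495]]
force: [0.6, 0.6, -0.9]
width: 0.699
gripper_force: 0.0
```

jog_arm:
  motion:
    - [0.7,-0.0087,0,0.005,0,0,0]
    - [0.7,0,0,0,0,0,0]
    - [0.7,0,0,0,0,0,0]

```text
clock: 18.3
position: [524.3, 175.8, 34.9]
tool_rot: [[0.454, 0.405, 0.793], [0.202, -0.914, 0.352], [0.868, 0.0, -0.497]]
force: [0.5, -0.4, 0.4]
width: 0.702
gripper_force: 0.0
```

```bash
cat > t5.py <<'E'
from kin import *
log()
f=grab_frame("top"); P=cloud(f)
m=(P[...,0]>480)&(P[...,0]<560)&(P[...,1]>215)&(P[...,1]<300)&(P[...,2]>35)&(P[...,2]<68)
k=P[m]; print(k.min(0),k.max(0))
E
python3 t5.py; python3 t4.py | head -2
```

```text
18.3 [  0.2  -8.4 137.7 108.7  21.6 -32.4] [524.3 175.8  34.9] [ 0.5 -0.4  0.4] 0.702 0.0
[497.93998881 215.2419058   35.14226926] [544.19396533 284.78267065  63.36938765]
18.4 [  0.2  -8.4 137.7 108.8  21.6 -32.4] [524.  175.9  34.6] [-0.5 -0.4  0.9] 0.703 0.0
10 [[0.7, 0.0089, -0.0003, -0.005, 0.01, -0.03, 0], [0.7, 0.0089, -0.0003, -0.005, 0.01, -0.03, 0], [0.7, 0.0089, -0.0003, -0.005, 0.01, -0.03, 0], [0.7, 0.0089, -0.0003, -0.005, 0.01, -0.03, 0], [0.7, 0.0089, -0.0003, -0.005, 0.01, -0.03, 0], [0.7, -0.0087, 0, 0.005, 0, 0, 0], [0.7, -0.0087, 0, 0.005, 0, 0, 0], [0.7, -0.0087, 0, 0.005, 0, 0, 0], [0.7, -0.0087, 0, 0.005, 0, 0, 0], [0.7, -0.0087, 0, 0.005, 0, 0, 0]]
```

jog_arm:
  motion:
    - [0.45,0,0,0,0,0,0]
    - [0.3,0,0,0,0,0,0]
    - [0.2,0,0,0,0,0,0]
    - [0.2,0,0,0,0,0,0]
    - [0.2,0,0,0,0,0,0]
    - [0.2,0,0,0,0,0,0]
  newtons: 18

```text
clock: 19.15
position: [522.6, 176.3, 32.9]
tool_rot: [[0.457, 0.406, 0.791], [0.202, -0.914, 0.352], [0.866, -0.001, -0.5]]
force: [-1.0, -0.0, 2.8]
width: 0.495
gripper_force: 17.9
```

jog_arm:
  motion:
    - [0.2,0.0087,0,-0.005,0,0,0]
    - [0.2,0.0122,0,-0.007,0,0,0]
    - [0.2,0.0122,0,-0.007,0,0,0]
    - [0.2,0.0122,0,-0.007,0,0,0]
    - [0.2,0.0122,0,-0.007,0,0,0]
    - [0.2,0.0122,0,-0.007,0,0,0]
    - [0.2,0.0122,0,-0.007,0,0,0]
    - [0.2,0.0122,0,-0.007,0,0,0]
    - [0.2,0.0122,0,-0.007,0,0,0]
    - [0.2,0.0122,0,-0.007,0,0,0]

```text
clock: 20.4
position: [522.1, 176.2, 168.2]
tool_rot: [[0.459, 0.406, 0.79], [0.203, -0.914, 0.352], [0.865, -0.001, -0.502]]
force: [1.0, 0.2, -0.0]
width: 0.498
gripper_force: 18.0
```

```bash
cat > t6.py <<'E'
from kin import *
log(); R=read_state()["tool_rot"]; Rg=pitched(24,30,180)
Rt=lambda r,p=0:pitched(30,p,r); t=(553,-4,172)
B=[(tcp(t,Rg),Rg),(tcp(t,Rt(180)),Rt(180)),(tcp(t,Rt(265)),Rt(265)),(tcp(t,Rt(350)),Rt(350))]
check(B); rows(B,.2,maxmm=25,maxdeg=5)
E
python3 t6.py
```

```text
20.4 [  0.2 -27.3 130.8  48.9  27.6  32.2] [522.1 176.2 168.2] [ 1.   0.2 -0. ] 0.498 18.0
chk [557.  -2. 170.] e 0.0 dj 6.0 [-33. -18. 125.  65.  53.   1.]
chk [557.  -2. 172.] e 0.0 dj 7.0 [-43.   4. 131. 102.  78. -47.]
chk [557.  -2. 172.] e 0.0 dj 11.0 [-43.   4. 131. 102.  78.  38.]
chk [557.  -2. 172.] e 0.0 dj 11.0 [-43.   4. 131. 102.  78. 123.]
10 [[0.2, -0.0024, 0.0222, -0.0045, 0, 0.02, -0.01], [0.2, -0.0024, 0.0222, -0.0045, 0, 0.02, -0.01], [0.2, -0.0024, 0.0222, -0.0045, 0, 0.02, -0.01], [0.2, -0.0024, 0.0222, -0.0045, 0, 0.02, -0.01], [0.2, -0.0024, 0.0222, -0.0045, 0, 0.02, -0.01], [0.2, -0.0024, 0.0222, -0.0045, 0, 0.02, -0.01], [0.2, -0.0024, 0.0222, -0.0045, 0, 0.02, -0.01], [0.2, -0.0024, 0.0222, -0.0045, 0, 0.02, -0.01], [0.2, 0.0004, -0.0001, -0.0001, 0.84, 4.28, -0.22], [0.2, 0.0004, -0.0001, -0.0001, 0.84, 4.28, -0.22]]
10 [[0.2, 0.0004, -0.0001, 0, 0.84, 4.28, -0.22], [0.2, 0.0004, -0.0001, 0, 0.84, 4.28, -0.22], [0.2, 0.0004, -0.0001, 0, 0.84, 4.28, -0.22], [0.2, 0.0004, -0.0001, 0, 0.84, 4.28, -0.22], [0.2, 0.0004, -0.0001, 0.0001, 0.84, 4.28, -0.22], [0.2
[... 156 characters left out ...]
0, 0, 0, 0, 0, 5], [0.2, 0, 0, 0, 0, 0, 5], [0.2, 0, 0, 0, 0, 0, 5], [0.2, 0, 0, 0, 0, 0, 5], [0.2, 0, 0, 0, 0, 0, 5], [0.2, 0, 0, 0, 0, 0, 5], [0.2, 0, 0, 0, 0, 0, 5], [0.2, 0, 0, 0, 0, 0, 5], [0.2, 0, 0, 0, 0, 0, 5]]
10 [[0.2, 0, 0, 0, 0, 0, 5], [0.2, 0, 0, 0, 0, 0, 5], [0.2, 0, 0, 0, 0, 0, 5], [0.2, 0, 0, 0, 0, 0, 5], [0.2, 0, 0, 0, 0, 0, 5], [0.2, 0, 0, 0, 0, 0, 5], [0.2, 0, 0, 0, 0, 0, 5], [0.2, 0, 0, 0, 0, 0, 5], [0.2, 0, 0, 0, 0, 0, 5], [0.2, 0, 0, 0, 0, 0, 5]]
9 [[0.2, 0, 0, 0, 0, 0, 5], [0.2, 0, 0, 0, 0, 0, 5], [0.2, 0, 0, 0, 0, 0, 5], [0.2, 0, 0, 0, 0, 0, 5], [0.2, 0, 0, 0, 0, 0, 5], [0.2, 0, 0, 0, 0, 0, 5], [0.2, 0, 0, 0, 0, 0, 5], [0.2, 0, 0, 0, 0, 0, 5], [0.2, 0, 0, 0, 0, 0, 5]]
```

```bash
sed -i 's/t=(553,-4,172)/t=(558,20,168)/; s/maxdeg=5/maxdeg=6/' t6.py; python3 t6.py | head -7
```

```text
20.4 [  0.2 -27.3 130.8  48.9  27.6  32.2] [522.1 176.2 168.2] [ 1.   0.2 -0. ] 0.498 18.0
chk [562.  22. 166.] e 0.0 dj 6.0 [-29. -18. 126.  65.  49.   2.]
chk [562.  22. 168.] e 0.0 dj 8.0 [-39.   4. 133. 106.  76. -49.]
chk [562.  22. 168.] e 0.0 dj 11.0 [-39.   4. 133. 106.  76.  36.]
chk [562.  22. 168.] e 0.0 dj 11.0 [-39.   4. 133. 106.  76. 121.]
10 [[0.2, -0.0022, 0.0225, -0.0031, 0, 0.02, -0.01], [0.2, -0.0022, 0.0225, -0.0031, 0, 0.02, -0.01], [0.2, -0.0022, 0.0225, -0.0031, 0, 0.02, -0.01], [0.2, -0.0022, 0.0225, -0.0031, 0, 0.02, -0.01], [0.2, -0.0022, 0.0225, -0.0031, 0, 0.02, -0.01], [0.2, -0.0022, 0.0225, -0.0031, 0, 0.02, -0.01], [0.2, -0.0022, 0.0225, -0.0031, 0, 0.02, -0.01], [0.2, 0.0004, -0.0001, -0.0001, 0.98, 5, -0.26], [0.2, 0.0004, -0.0001, -0.0001, 0.98, 5, -0.26], [0.2, 0.0004, -0.0001, 0, 0.98, 5, -0.26]]
10 [[0.2, 0.0004, -0.0001, 0, 0.98, 5, -0.26], [0.2, 0.0004, -0.0001, 0, 0.98, 5, -0.26], [0.2, 0.0004, -0.0001, 0.0001, 0.98, 5, -0.26], [0.2, 0, 0, 0, 0, 0, 5.67], [0.2, 0, 0, 0, 0, 0, 5.67], [0.2, 0, 0, 0, 0, 0, 5.67], [0.2, 0, 0, 0, 0, 0, 5.67], [0.2, 0, 0, 0, 0, 0, 5.67], [0.2, 0, 0, 0, 0, 0, 5.67], [0.2, 0, 0, 0, 0, 0, 5.67]]
```

Carry over the box, level the tool, then roll quickly.

jog_arm:
  motion:
    - [0.2,-0.0022,0.0225,-0.0031,0,0,0]
    - [0.2,-0.0022,0.0225,-0.0031,0,0,0]
    - [0.2,-0.0022,0.0225,-0.0031,0,0,0]
    - [0.2,-0.0022,0.0225,-0.0031,0,0,0]
    - [0.2,-0.0022,0.0225,-0.0031,0,0,0]
    - [0.2,-0.0022,0.0225,-0.0031,0,0,0]
    - [0.2,-0.0022,0.0225,-0.0031,0,0,0]
    - [0.2,0.0004,0,0,0.98,5,-0.26]
    - [0.2,0.0004,0,0,0.98,5,-0.26]
    - [0.2,0.0004,0,0,0.98,5,-0.26]

```text
clock: 21.65
position: [562.5, 21.6, 166.8]
tool_rot: [[0.233, 0.453, 0.861], [0.11, -0.891, 0.44], [0.966, -0.008, -0.257]]
force: [0.2, 0.4, -1.7]
width: 0.494
gripper_force: 18.0
```

jog_arm:
  motion:
    - [0.2,0.0004,0,0,0.98,5,-0.26]
    - [0.2,0.0004,0,0,0.98,5,-0.26]
    - [0.2,0.0004,0,0,0.98,5,-0.26]
    - [0.2,0,0,0,0,0,6]
    - [0.2,0,0,0,0,0,6]
    - [0.2,0,0,0,0,0,6]
    - [0.2,0,0,0,0,0,6]
    - [0.2,0,0,0,0,0,6]
    - [0.2,0,0,0,0,0,6]
    - [0.2,0,0,0,0,0,0]

```text
clock: 22.9
position: [563.0, 21.9, 168.0]
tool_rot: [[0.295, 0.403, 0.866], [-0.509, -0.701, 0.499], [0.809, -0.588, -0.001]]
force: [-1.5, -0.0, -1.0]
width: 0.498
gripper_force: 18.0
```

```bash
python3 - <<'E'
from kin import *
s=log(); R=s["tool_rot"]; print(s["position"]-5*R[:,2], R.round(2).tolist(), R@[np.cos(np.radians(30)),0,-.5])
E
```

```text
22.9 [-38.9   4.1 132.4 105.6  75.6 -12.5] [563.   21.9 168. ] [-1.5 -0.  -1. ] 0.498 18.0
[558.71116828  19.42177747 168.01553649] [[0.29, 0.4, 0.87], [-0.51, -0.7, 0.5], [0.81, -0.59, -0.0]] [-0.17802464 -0.69085861  0.70072934]
```

jog_arm:
  motion:
    - [0.2,0,0,0,0,0,8]
    - [0.2,0,0,0,0,0,10.5]
    - [0.2,0,0,0,0,0,10.5]
    - [0.2,0,0,0,0,0,10.5]
    - [0.2,0,0,0,0,0,10.5]
    - [0.2,0,0,0,0,0,10.5]
    - [0.2,0,0,0,0,0,10.5]
    - [0.2,0,0,0,0,0,10.5]
    - [0.2,0,0,0,0,0,10.5]
    - [0.2,0,0,0,0,0,10.5]

```text
clock: 24.15
position: [563.1, 21.9, 168.4]
tool_rot: [[0.329, -0.376, 0.866], [-0.57, 0.652, 0.5], [-0.753, -0.658, -0.0]]
force: [0.6, -0.5, 0.2]
width: 0.496
gripper_force: 17.9
```

jog_arm:
  motion:
    - [0.2,0,0,0,0,0,10.5]
    - [0.2,0,0,0,0,0,10.5]
    - [0.2,0,0,0,0,0,8]
    - [0.2,0,0,0,0,0,0]
    - [0.2,0,0,0,0,0,0]
    - [0.2,0,0,0,0,0,0]
    - [0.2,0,0,0,0,0,0]
    - [0.2,0,0,0,0,0,0]

```text
clock: 25.15
position: [563.2, 21.8, 168.8]
tool_rot: [[0.108, -0.488, 0.866], [-0.187, 0.846, 0.499], [-0.976, -0.216, 0.0]]
force: [-0.6, -0.4, -0.1]
width: 0.493
gripper_force: 17.9
```

```bash
python3 - <<'E'
from kin import *
s=log()
a=grab_frame("top"); b=grab_frame("scene")
A=cv2.resize(a["img"][130:250,240:480],None,fx=2.3,fy=2.3,interpolation=cv2.INTER_CUBIC)
B=cv2.resize(b["img"][80:220,220:460],None,fx=2.3,fy=2.3,interpolation=cv2.INTER_CUBIC)
cv2.imwrite("pics/p1.png",np.vstack([A,B])[:600,:,::-1]); print(A.shape,B.shape)
E
```

```text
25.1 [-38.9   4.1 132.4 105.7  75.6 119.1] [563.2  21.8 168.8] [-0.6 -0.4 -0.1] 0.493 17.9
(276, 552, 3) (322, 552, 3)
```

View pics/p1.png

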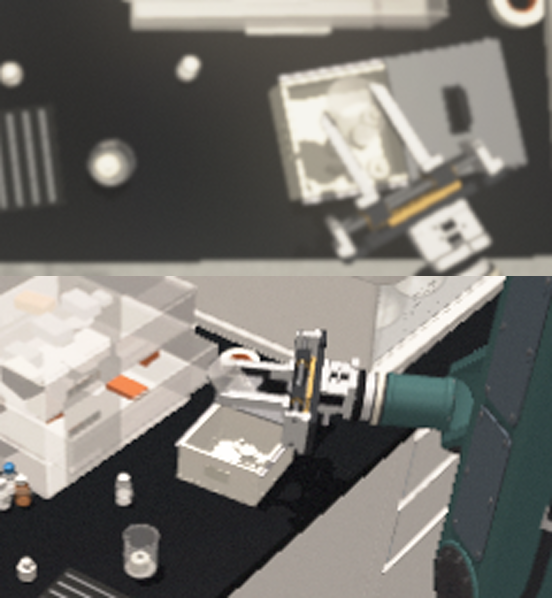

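jog_arm:
  motion:
    - [0.2,0,0,0,0,0,-10.4]
    - [0.2,0,0,0,0,0,-10.4]
    - [0.2,0,0,0,0,0,-10.4]
    - [0.2,0,0,0,0,0,-10.4]
    - [0.2,0,0,0,0,0,-10.4]
    - [0.2,0,0,0,0,0,-10.4]
    - [0.2,0,0,0,0,0,-10.4]
    - [0.2,0,0,0,0,0,-10.4]
    - [0.2,0,0,0,0,0,-10.4]
    - [0.2,0,0,0,0,0,-10.4]

```text
clock: 26.5
position: [563.2, 21.8, 168.8]
tool_rot: [[0.446, 0.225, 0.866], [-0.774, -0.39, 0.499], [0.451, -0.893, 0.0]]
force: [0.3, 0.6, -0.2]
width: 0.495
gripper_force: 18.0
```

jog_arm:
  motion:
    - [0.2,0,0,0,0,0,-10.4]
    - [0.2,0,0,0,0,0,-10.4]
    - [0.2,0,0,0,0,0,-10.4]
    - [0.2,0,0,0,0,0,-10.4]
    - [0.2,0,0,0,0,0,-10.4]
    - [0.2,0,0,0,0,0,-10.4]
    - [0.2,0,0,0,0,0,0]
    - [0.2,0,0,0,0,0,0]

```text
clock: 27.5
position: [563.2, 21.8, 168.8]
tool_rot: [[0.011, 0.499, 0.866], [-0.02, -0.866, 0.499], [1.0, -0.023, 0.001]]
force: [-0.4, -0.3, -1.0]
width: 0.495
gripper_force: 18.0
```

```bash
cat > t7.py <<'E'
from kin import *
s=log(); p=s["position"]; R=s["tool_rot"]; print(R.round(3).tolist())
a=grab_frame("top"); save(a,"t7.png",(330,130,450,220),5)
Rg=pitched(24,30,180); Rp=pitched(55,30,180); m=np.array([516,459,42])
C=[(p,pitched(30,30,180)),(tcp((500,150,200),Rg),Rg),(tcp(m+[0,0,120],Rp),Rp),(tcp(m+[0,0,4],Rp),Rp)]
check(C); rows(C,.2,maxmm=30,maxdeg=5)
E
python3 t7.py
```

```text
27.5 [-38.9   4.1 132.4 105.7  75.6 -47.2] [563.2  21.8 168.8] [-0.4 -0.3 -1. ] 0.495 18.0
[[0.011, 0.499, 0.866], [-0.02, -0.866, 0.499], [1.0, -0.023, 0.001]]
chk [563.  22. 169.] e 0.0 dj 6.0 [-31. -15. 123.  65.  57.  -3.]
chk [504. 152. 198.] e 0.0 dj 7.0 [ -6. -34. 131.  46.  36.  34.]
chk [518. 463. 160.] e 0.0 dj 5.0 [ 25.  -2. 113.  66.  29.  11.]
chk [518. 463.  44.] e 0.0 dj 5.0 [ 25.  10. 118.  97.  26. -24.]
10 [[0.2, 0, 0, 0, -0.04, -4.29, -0.18], [0.2, 0, 0, 0, -0.04, -4.29, -0.18], [0.2, 0, 0, 0, -0.04, -4.29, -0.18], [0.2, 0, 0, 0, -0.04, -4.29, -0.18], [0.2, 0, 0, 0, -0.04, -4.29, -0.18], [0.2, 0, 0, 0, -0.04, -4.29, -0.18], [0.2, 0, 0, 0, -0.04, -4.29, -0.18], [0.2, 0.0063, -0.0284, -0.0005, -1.04, 0, 0.6], [0.2, 0.006, -0.0285, -0.001, -1.04, 0, 0.6], [0.2, 0.0057, -0.0285, -0.0015, -1.04, 0, 0.6]]
10 [[0.2, 0.0054, -0.0285, -0.002, -1.04, 0, 0.6], [0.2, 0.0051, -0.0286, -0.0026, -1.04, 0, 0.6], [0.2, 0.0034, -0.0253, 0.0127, 2.44, 0, -1.41], [0.2, 0.004, -0.0246, 0.0138, 2.44, 0, -1.41], [0.2, 0.0046, -0.0239, 0.0148, 2.44, 0, -1.41], [0.2, 0.0051, -0.0231, 0.0158, 2.44, 0, -1.41], [0.2, 0.0057, -0.0223, 0.0168, 2.44, 0, -1.41], [0.2, 0.0062, -0.0214, 0.0177, 2.44, 0, -1.41], [0.2, 0.0068, -0.0205, 0.0186, 2.44, 0, -1.41], [0.2, 0.0073, -0.0195, 0.0195, 2.44, 0, -1.41]]
7 [[0.2, 0.0077, -0.0185, 0.0203, 2.44, 0, -1.41], [0.2, 0.0082, -0.0174, 0.021, 2.44, 0, -1.41], [0.2, 0.0086, -0.0163, 0.0218, 2.44, 0, -1.41], [0.2, -0.0251, 0, 0.0145, 0, 0, 0], [0.2, -0.0251, 0, 0.0145, 0, 0, 0], [0.2, -0.0251, 0, 0.0145, 0, 0, 0], [0.2, -0.0251, 0, 0.0145, 0, 0, 0]]
```

View pics/t7.png

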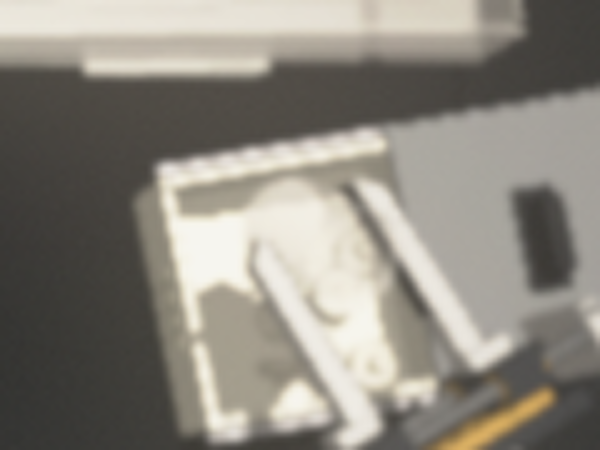

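jog_arm:
  motion:
    - [0.2,0,0,0,0,-4.3,-0.18]
    - [0.2,0,0,0,0,-4.3,-0.18]
    - [0.2,0,0,0,0,-4.3,-0.18]
    - [0.2,0,0,0,0,-4.3,-0.18]
    - [0.2,0,0,0,0,-4.3,-0.18]
    - [0.2,0,0,0,0,-4.3,-0.18]
    - [0.2,0,0,0,0,-4.3,-0.18]
    - [0.2,0.0063,-0.0284,-0.0005,-1.04,0,0.6]
    - [0.2,0.006,-0.0285,-0.001,-1.04,0,0.6]
    - [0.2,0.0057,-0.0285,-0.0015,-1.04,0,0.6]

```text
clock: 28.8
position: [526.5, 100.4, 185.6]
tool_rot: [[0.449, 0.448, 0.773], [0.223, -0.894, 0.388], [0.865, -0.002, -0.501]]
force: [0.5, -0.3, -0.3]
width: 0.496
gripper_force: 18.0
```

jog_arm:
  motion:
    - [0.2,0.0054,-0.0285,-0.002,-1.04,0,0.6]
    - [0.2,0.0051,-0.0286,-0.0026,-1.04,0,0.6]
    - [0.2,0.0034,-0.0253,0.0127,2.44,0,-1.41]
    - [0.2,0.004,-0.0246,0.0138,2.44,0,-1.41]
    - [0.2,0.0046,-0.0239,0.0148,2.44,0,-1.41]
    - [0.2,0.0051,-0.0231,0.0158,2.44,0,-1.41]
    - [0.2,0.0057,-0.0223,0.0168,2.44,0,-1.41]
    - [0.2,0.0062,-0.0214,0.0177,2.44,0,-1.41]
    - [0.2,0.0068,-0.0205,0.0186,2.44,0,-1.41]
    - [0.2,0.0073,-0.0195,0.0195,2.44,0,-1.41]

```text
clock: 30.05
position: [512.1, 378.6, 168.7]
tool_rot: [[0.344, 0.73, 0.59], [0.365, -0.683, 0.633], [0.865, -0.002, -0.502]]
force: [-0.5, -0.4, -0.4]
width: 0.492
gripper_force: 18.0
```

jog_arm:
  motion:
    - [0.2,0.0077,-0.0185,0.0203,2.44,0,-1.41]
    - [0.2,0.0082,-0.0174,0.021,2.44,0,-1.41]
    - [0.2,0.0086,-0.0163,0.0218,2.44,0,-1.41]
    - [0.2,0,0,0,0,0,0]
    - [0.2,0,0,0,0,0,0]

```text
clock: 30.68
position: [515.9, 461.8, 158.4]
tool_rot: [[0.287, 0.822, 0.493], [0.412, -0.57, 0.711], [0.865, -0.001, -0.502]]
force: [0.2, 0.3, -0.4]
width: 0.492
gripper_force: 18.0
```

```bash
cat > t8.py <<'E'
from kin import *
s=log(); p=s["position"]; R=s["tool_rot"]; print((R@[np.cos(np.radians(30)),0,-.5]).round(3), p-5*R[:,2])
a=grab_frame("top"); b=grab_frame("scene")
A=cv2.resize(a["img"][150:250,170:400],None,fx=2.6,fy=2.6,interpolation=cv2.INTER_CUBIC)
B=cv2.resize(b["img"][150:270,170:400],None,fx=2.6,fy=2.6,interpolation=cv2.INTER_CUBIC)
cv2.imwrite("pics/p8.png",np.vstack([A,B])[:600,:,::-1])
Rp=pitched(55,30,180); m=np.array([516,459,42])
C=[(tcp(m+[0,0,4],Rp),Rp)]
check(C); rows(C,.2,maxmm=15,maxdeg=5)
E
python3 t8.py
```

```text
30.7 [ 24.6  -2.4 113.5  65.6  29.   10.9] [515.9 461.8 158.4] [ 0.2  0.3 -0.4] 0.492 18.0
[0.002 0.001 1.   ] [513.44299291 458.28747232 160.92596125]
chk [518. 463.  44.] e 0.0 dj 5.0 [ 25.  10. 118.  97.  26. -24.]
8 [[0.2, -0.0123, 0.0002, 0.0075, -0.03, 0.01, 0.01], [0.2, -0.0123, 0.0002, 0.0075, -0.03, 0.01, 0.01], [0.2, -0.0123, 0.0002, 0.0075, -0.03, 0.01, 0.01], [0.2, -0.0124, 0.0002, 0.0075, -0.03, 0.01, 0.01], [0.2, -0.0124, 0.0002, 0.0075, -0.03, 0.01, 0.01], [0.2, -0.0124, 0.0002, 0.0075, -0.03, 0.01, 0.01], [0.2, -0.0124, 0.0002, 0.0075, -0.03, 0.01, 0.01], [0.2, -0.0124, 0.0002, 0.0074, -0.03, 0.01, 0.01]]
```

View pics/p8.png

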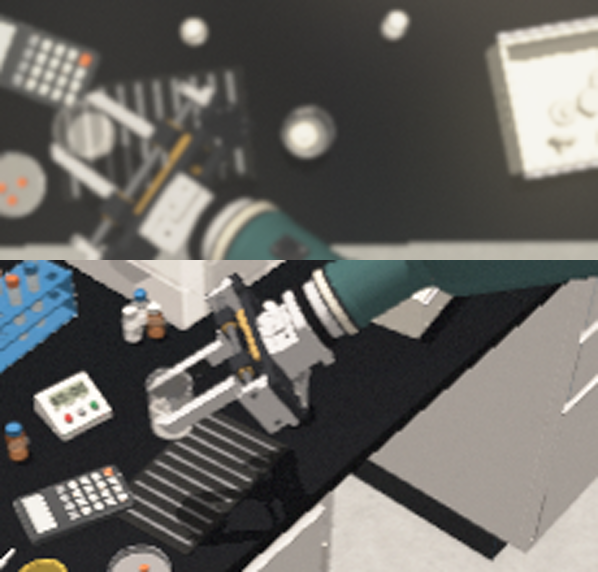

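jog_arm:
  motion:
    - [0.2,-0.0124,0,0.0075,0,0,0]
    - [0.2,-0.0124,0,0.0075,0,0,0]
    - [0.2,-0.0124,0,0.0075,0,0,0]
    - [0.2,-0.0124,0,0.0075,0,0,0]
    - [0.2,-0.0124,0,0.0075,0,0,0]
    - [0.2,-0.0124,0,0.0075,0,0,0]
    - [0.2,-0.0124,0,0.0075,0,0,0]
    - [0.2,-0.0124,0,0.0075,0,0,0]
    - [0.2,-0.0017,0,0.001,0,0,0]
    - [0.2,0,0,0,0,0,0]

```text
clock: 32.02
position: [517.8, 463.8, 41.6]
tool_rot: [[0.285, 0.822, 0.494], [0.412, -0.57, 0.711], [0.866, 0.0, -0.501]]
force: [0.1, -1.0, -0.0]
width: 0.495
gripper_force: 18.0
```

jog_arm:
  motion:
    - [0.2,-0.0017,0,0.001,0,0,0]
    - [0.2,0,0,0,0,0,0]

```text
clock: 32.28
position: [517.8, 464.2, 39.7]
tool_rot: [[0.285, 0.822, 0.493], [0.412, -0.57, 0.711], [0.866, 0.001, -0.501]]
force: [-0.8, 0.3, -0.4]
width: 0.493
gripper_force: 18.0
```

jog_arm:
  motion:
    - [0.2,-0.0013,0,0.0008,0,0,0]
    - [0.2,-0.0009,0,0.0005,0,0,0]
    - [0.2,0,0,0,0,0,0]

```text
clock: 32.65
position: [517.8, 464.3, 36.9]
tool_rot: [[0.285, 0.822, 0.493], [0.412, -0.569, 0.712], [0.866, 0.0, -0.501]]
force: [-0.1, -0.5, 0.9]
width: 0.495
gripper_force: 18.0
```

jog_arm:
  motion:
    - [0.2,-0.0009,0,0.0005,0,0,0]
    - [0.2,0,0,0,0,0,0]

```text
clock: 32.9
position: [518.1, 464.6, 36.9]
tool_rot: [[0.284, 0.822, 0.493], [0.411, -0.569, 0.712], [0.866, 0.0, -0.499]]
force: [-2.0, -1.1, 4.6]
width: 0.498
gripper_force: 17.9
```

jog_arm:
  motion:
    - [0.55,0,0,0,0,0,0]
    - [0.65,0,0,0,0,0,0]
    - [0.7,0,0,0,0,0,0]
    - [0.7,0,0,0,0,0,0]

```text
clock: 33.4
position: [517.4, 464.0, 35.1]
tool_rot: [[0.286, 0.822, 0.493], [0.412, -0.57, 0.711], [0.865, -0.0, -0.502]]
force: [-0.1, 0.2, -0.1]
width: 0.698
gripper_force: 0.0
```

jog_arm:
  motion:
    - [0.7,0.0122,0,-0.007,0,0,0]
    - [0.7,0.0122,0,-0.007,0,0,0]
    - [0.7,0.0122,0,-0.007,0,0,0]
    - [0.7,0.0122,0,-0.007,0,0,0]
    - [0.7,0.0122,0,-0.007,0,0,0]
    - [0.7,0.0122,0,-0.007,0,0,0]
    - [0.7,0.0122,0,-0.007,0,0,0]
    - [0.7,0.0122,0,-0.007,0,0,0]
    - [0.7,0.0122,0,-0.007,0,0,0]
    - [0.7,0,0,0,0,0,0]

```text
clock: 34.65
position: [518.4, 464.8, 163.8]
tool_rot: [[0.283, 0.822, 0.494], [0.411, -0.569, 0.712], [0.866, 0.002, -0.499]]
force: [0.4, -0.2, -0.4]
width: 0.699
gripper_force: 0.0
```

```bash
cat > t9.py <<'E'
from kin import *
s=log()
a=grab_frame("top"); P=cloud(a)
for y0,y1,h in((415,500,35),(215,300,35)):
    m=(P[...,0]>475)&(P[...,0]<560)&(P[...,1]>y0)&(P[...,1]<y1)&(P[...,2]>h)&(P[...,2]<70)
    k=P[m]; print(len(k),k.min(0),k.max(0))
Rg=pitched(30,30,180); g=np.array([520.5,259,38])
A=[(tcp(g,Rg)+[0,0,120],Rg),(tcp(g,Rg),Rg)]; check(A); rows(A,.7,maxmm=30)
E
python3 t9.py
```

```text
34.6 [ 24.8  -2.4 112.9  64.8  29.   11.8] [518.4 464.8 163.8] [ 0.4 -0.2 -0.4] 0.699 0.0
114 [491.74222288 438.83990134  35.01570576] [540.40606864 485.51829605  68.37519408]
89 [497.93291001 236.39806365  35.43968565] [544.17523841 284.7722623   63.83590811]
chk [524. 261. 156.] e 0.0 dj 3.0 [ 12. -20. 128.  51.  20.  32.]
chk [524. 261.  36.] e 0.0 dj 10.0 [ 12.  -4. 134. 118.  18. -38.]
10 [[0.7, -0.0126, 0.0173, -0.0197, -3.13, 0, 1.81], [0.7, -0.012, 0.0187, -0.0187, -3.13, 0, 1.81], [0.7, -0.0114, 0.0201, -0.0177, -3.13, 0, 1.81], [0.7, -0.0107, 0.0214, -0.0166, -3.13, 0, 1.81], [0.7, -0.01, 0.0226, -0.0154, -3.13, 0, 1.81], [0.7, -0.0093, 0.0237, -0.0141, -3.13, 0, 1.81], [0.7, -0.0085, 0.0247, -0.0128, -3.13, 0, 1.81], [0.7, -0.026, 0, 0.015, 0, 0, 0], [0.7, -0.026, 0, 0.015, 0, 0, 0], [0.7, -0.026, 0, 0.015, 0, 0, 0]]
1 [[0.7, -0.026, 0, 0.015, 0, 0, 0]]
```

jog_arm:
  motion:
    - [0.7,-0.0126,0.0173,-0.0197,-3.13,0,1.81]
    - [0.7,-0.012,0.0187,-0.0187,-3.13,0,1.81]
    - [0.7,-0.0114,0.0201,-0.0177,-3.13,0,1.81]
    - [0.7,-0.0107,0.0214,-0.0166,-3.13,0,1.81]
    - [0.7,-0.01,0.0226,-0.0154,-3.13,0,1.81]
    - [0.7,-0.0093,0.0237,-0.0141,-3.13,0,1.81]
    - [0.7,-0.0085,0.0247,-0.0128,-3.13,0,1.81]
    - [0.7,0,0,0,0,0,0]
    - [0.7,0,0,0,0,0,0]

```text
clock: 35.83
position: [523.9, 261.5, 154.8]
tool_rot: [[0.435, 0.5, 0.749], [0.251, -0.866, 0.433], [0.865, -0.0, -0.502]]
force: [-1.0, -0.3, 0.0]
width: 0.699
gripper_force: 0.0
```

```bash
python3 - <<'E'
from kin import *
s=log(); Rg=pitched(30,30,180); g=np.array([520.5,259,37.5])
rows([(tcp(g,Rg),Rg)],.7,maxmm=14)
E
```

```text
35.8 [ 12.  -20.1 128.1  50.3  20.3  32.3] [523.9 261.5 154.8] [-1.  -0.3  0. ] 0.699 0.0
9 [[0.7, -0.0115, 0, 0.0067, 0, 0.01, 0], [0.7, -0.0115, 0, 0.0067, 0, 0.01, 0], [0.7, -0.0115, 0, 0.0067, 0, 0.01, 0], [0.7, -0.0115, 0, 0.0067, 0, 0.01, 0], [0.7, -0.0115, 0, 0.0067, 0, 0.01, 0], [0.7, -0.0115, 0, 0.0067, 0, 0.01, 0], [0.7, -0.0115, 0, 0.0067, 0, 0.01, 0], [0.7, -0.0115, 0, 0.0067, 0, 0.01, 0], [0.7, -0.0115, 0, 0.0067, 0, 0.01, 0]]
```

jog_arm:
  motion:
    - [0.7,-0.0115,0,0.0067,0,0,0]
    - [0.7,-0.0115,0,0.0067,0,0,0]
    - [0.7,-0.0115,0,0.0067,0,0,0]
    - [0.7,-0.0115,0,0.0067,0,0,0]
    - [0.7,-0.0115,0,0.0067,0,0,0]
    - [0.7,-0.0115,0,0.0067,0,0,0]
    - [0.7,-0.0115,0,0.0067,0,0,0]
    - [0.7,-0.0115,0,0.0067,0,0,0]
    - [0.7,-0.0115,0,0.0067,0,0,0]
    - [0.7,0,0,0,0,0,0]

```text
clock: 37.08
position: [523.8, 261.5, 33.7]
tool_rot: [[0.437, 0.5, 0.748], [0.251, -0.866, 0.432], [0.864, -0.001, -0.504]]
force: [0.2, -0.7, 0.1]
width: 0.702
gripper_force: 0.0
```

jog_arm:
  motion:
    - [0.45,0,0,0,0,0,0]
    - [0.3,0,0,0,0,0,0]
    - [0.2,0,0,0,0,0,0]
    - [0.2,0,0,0,0,0,0]
    - [0.2,0,0,0,0,0,0]
    - [0.2,0,0,0,0,0,0]

```text
clock: 37.83
position: [525.0, 261.3, 36.5]
tool_rot: [[0.433, 0.5, 0.751], [0.25, -0.866, 0.433], [0.866, 0.0, -0.5]]
force: [1.5, -1.3, 2.5]
width: 0.503
gripper_force: 17.9
```

jog_arm:
  motion:
    - [0.2,0.0087,0,-0.005,0,0,0]
    - [0.2,0.0122,0,-0.007,0,0,0]
    - [0.2,0.0122,0,-0.007,0,0,0]
    - [0.2,0.0122,0,-0.007,0,0,0]
    - [0.2,0.0122,0,-0.007,0,0,0]
    - [0.2,0.0122,0,-0.007,0,0,0]
    - [0.2,0.0122,0,-0.007,0,0,0]
    - [0.2,0.0122,0,-0.007,0,0,0]
    - [0.2,0.0122,0,-0.007,0,0,0]
    - [0.2,0.0122,0,-0.007,0,0,0]

```text
clock: 39.08
position: [523.9, 261.4, 170.6]
tool_rot: [[0.436, 0.5, 0.748], [0.252, -0.866, 0.432], [0.864, 0.0, -0.504]]
force: [-0.2, -0.4, -0.7]
width: 0.5
gripper_force: 18.0
```

```bash
sed -i 's/maxdeg=6)/maxdeg=5)/; s/maxmm=25/maxmm=28/' t6.py; python3 t6.py | head -8
```

```text
39.1 [ 12.1 -21.5 127.   44.9  22.2  38. ] [523.9 261.4 170.6] [-0.2 -0.4 -0.7] 0.5 18.0
chk [562.  22. 166.] e 0.0 dj 7.0 [-29. -18. 126.  65.  49.   2.]
chk [562.  22. 168.] e 0.0 dj 8.0 [-39.   4. 133. 106.  76. -49.]
chk [562.  22. 168.] e 0.0 dj 11.0 [-39.   4. 133. 106.  76.  36.]
chk [562.  22. 168.] e 0.0 dj 11.0 [-39.   4. 133. 106.  76. 121.]
10 [[0.2, -0.0054, 0.0252, -0.0081, -0.58, 0.03, 0.34], [0.2, -0.0052, 0.0253, -0.0078, -0.58, 0.03, 0.34], [0.2, -0.0051, 0.0254, -0.0075, -0.58, 0.03, 0.34], [0.2, -0.0049, 0.0255, -0.0073, -0.58, 0.03, 0.34], [0.2, -0.0047, 0.0256, -0.007, -0.58, 0.03, 0.34], [0.2, -0.0046, 0.0257, -0.0068, -0.58, 0.03, 0.34], [0.2, -0.0044, 0.0258, -0.0065, -0.58, 0.03, 0.34], [0.2, -0.0043, 0.0259, -0.0063, -0.58, 0.03, 0.34], [0.2, -0.0041, 0.026, -0.006, -0.58, 0.03, 0.34], [0.2, 0.0004, -0.0001, -0.0001, 0.84, 4.28, -0.22]]
10 [[0.2, 0.0004, -0.0001, -0.0001, 0.84, 4.28, -0.22], [0.2, 0.0004, -0.0001, 0, 0.84, 4.28, -0.22], [0.2, 0.0004, -0.0001, 0, 0.84, 4.28, -0.22], [0.2, 0.0004, -0.0001, 0, 0.84, 4.28, -0.22], [0.2, 0.0004, -0.0001, 0, 0.84, 4.28, -0.22], [0.2, 0.0004, -0.0001, 0.0001, 0.84, 4.28, -0.22], [0.2, 0, 0, 0, 0, 0, 5], [0.2, 0, 0, 0, 0, 0, 5], [0.2, 0, 0, 0, 0, 0, 5], [0.2, 0, 0, 0, 0, 0, 5]]
10 [[0.2, 0, 0, 0, 0, 0, 5], [0.2, 0, 0, 0, 0, 0, 5], [0.2, 0, 0, 0, 0, 0, 5], [0.2, 0, 0, 0, 0, 0, 5], [0.2, 0, 0, 0, 0, 0, 5], [0.2, 0, 0, 0, 0, 0, 5], [0.2, 0, 0, 0, 0, 0, 5], [0.2, 0, 0, 0, 0, 0, 5], [0.2, 0, 0, 0, 0, 0, 5], [0.2, 0, 0, 0, 0, 0, 5]]
```

jog_arm:
  motion:
    - [0.2,-0.0054,0.0252,-0.0081,-0.58,0,0.34]
    - [0.2,-0.0052,0.0253,-0.0078,-0.58,0,0.34]
    - [0.2,-0.0051,0.0254,-0.0075,-0.58,0,0.34]
    - [0.2,-0.0049,0.0255,-0.0073,-0.58,0,0.34]
    - [0.2,-0.0047,0.0256,-0.007,-0.58,0,0.34]
    - [0.2,-0.0046,0.0257,-0.0068,-0.58,0,0.34]
    - [0.2,-0.0044,0.0258,-0.0065,-0.58,0,0.34]
    - [0.2,-0.0043,0.0259,-0.0063,-0.58,0,0.34]
    - [0.2,-0.0041,0.026,-0.006,-0.58,0,0.34]
    - [0.2,0.0004,0,0,0.84,4.3,-0.22]

```text
clock: 40.33
position: [563.7, 20.2, 168.1]
tool_rot: [[0.394, 0.418, 0.819], [0.18, -0.909, 0.377], [0.901, -0.001, -0.433]]
force: [-0.3, 0.7, -1.3]
width: 0.502
gripper_force: 18.0
```

jog_arm:
  motion:
    - [0.2,0.0004,0,0,0.84,4.3,-0.22]
    - [0.2,0.0004,0,0,0.84,4.3,-0.22]
    - [0.2,0.0004,0,0,0.84,4.3,-0.22]
    - [0.2,0.0004,0,0,0.84,4.3,-0.22]
    - [0.2,0.0004,0,0,0.84,4.3,-0.22]
    - [0.2,0.0004,0,0,0.84,4.3,-0.22]
    - [0.2,0,0,0,0,0,8]
    - [0.2,0,0,0,0,0,8]
    - [0.2,0,0,0,0,0,10]
    - [0.2,0,0,0,0,0,10]

```text
clock: 41.58
position: [563.2, 22.4, 168.3]
tool_rot: [[0.298, 0.401, 0.867], [-0.514, -0.697, 0.499], [0.804, -0.594, -0.001]]
force: [-0.1, 0.2, -0.1]
width: 0.5
gripper_force: 18.0
```

```bash
python3 - <<'E'
from kin import *
s=log(); R=s["tool_rot"]; print(s["position"]-5*R[:,2], R.round(2).tolist())
E
```

```text
41.6 [-38.8   4.  132.4 105.7  75.5 -12. ] [563.2  22.4 168.3] [-0.1  0.2 -0.1] 0.5 18.0
[558.83094695  19.91162576 168.29221948] [[0.3, 0.4, 0.87], [-0.51, -0.7, 0.5], [0.8, -0.59, -0.0]]
```

jog_arm:
  motion:
    - [0.2,0,0,0,0,0,8]
    - [0.2,0,0,0,0,0,10.5]
    - [0.2,0,0,0,0,0,10.5]
    - [0.2,0,0,0,0,0,10.5]
    - [0.2,0,0,0,0,0,10.5]
    - [0.2,0,0,0,0,0,10.5]
    - [0.2,0,0,0,0,0,10.5]
    - [0.2,0,0,0,0,0,10.5]
    - [0.2,0,0,0,0,0,10.5]
    - [0.2,0,0,0,0,0,10.5]

```text
clock: 42.82
position: [563.2, 22.4, 168.4]
tool_rot: [[0.327, -0.377, 0.866], [-0.569, 0.653, 0.499], [-0.754, -0.657, -0.001]]
force: [0.3, -0.0, -1.5]
width: 0.502
gripper_force: 17.9
```

jog_arm:
  motion:
    - [0.2,0,0,0,0,0,10.5]
    - [0.2,0,0,0,0,0,10.5]
    - [0.2,0,0,0,0,0,8]
    - [0.2,0,0,0,0,0,0]
    - [0.2,0,0,0,0,0,0]
    - [0.2,0,0,0,0,0,0]
    - [0.2,0,0,0,0,0,0]
    - [0.2,0,0,0,0,0,0]

```text
clock: 43.82
position: [563.6, 22.0, 169.6]
tool_rot: [[0.109, -0.487, 0.867], [-0.187, 0.846, 0.499], [-0.976, -0.216, 0.001]]
force: [-0.3, 0.1, 0.2]
width: 0.503
gripper_force: 17.9
```

jog_arm:
  motion:
    - [0.2,0,0,0,0,0,-10.4]
    - [0.2,0,0,0,0,0,-10.4]
    - [0.2,0,0,0,0,0,-10.4]
    - [0.2,0,0,0,0,0,-10.4]
    - [0.2,0,0,0,0,0,-10.4]
    - [0.2,0,0,0,0,0,-10.4]
    - [0.2,0,0,0,0,0,-10.4]
    - [0.2,0,0,0,0,0,-10.4]
    - [0.2,0,0,0,0,0,-10.4]
    - [0.2,0,0,0,0,0,-10.4]

```text
clock: 45.08
position: [563.6, 22.0, 169.7]
tool_rot: [[0.445, 0.226, 0.867], [-0.774, -0.391, 0.499], [0.451, -0.892, 0.001]]
force: [-0.4, 0.7, -0.9]
width: 0.5
gripper_force: 18.0
```

jog_arm:
  motion:
    - [0.2,0,0,0,0,0,-10.4]
    - [0.2,0,0,0,0,0,-10.4]
    - [0.2,0,0,0,0,0,-10.4]
    - [0.2,0,0,0,0,0,-10.4]
    - [0.2,0,0,0,0,0,-10.4]
    - [0.2,0,0,0,0,0,-10.4]
    - [0.2,0,0,0,0,0,0]
    - [0.2,0,0,0,0,0,0]

```text
clock: 46.08
position: [563.6, 22.0, 169.7]
tool_rot: [[0.01, 0.499, 0.867], [-0.02, -0.866, 0.499], [1.0, -0.022, 0.001]]
force: [0.7, -0.3, -1.3]
width: 0.499
gripper_force: 18.0
```

```bash
cat > t10.py <<'E'
from kin import *
s=log(); p=s["position"]; R=s["tool_rot"]
a=grab_frame("top"); b=grab_frame("scene")
A=cv2.resize(a["img"][130:230,240:460],None,fx=2.6,fy=2.6,interpolation=cv2.INTER_CUBIC)
B=cv2.resize(b["img"][90:215,210:430],None,fx=2.6,fy=2.6,interpolation=cv2.INTER_CUBIC)
cv2.imwrite("pics/p10.png",np.vstack([A,B])[:600,:,::-1])
Rg=pitched(24,30,180); Rp=pitched(50,30,180); m=np.array([528,369,42])
C=[(p,pitched(30,30,180)),(tcp((500,150,200),Rg),Rg),(tcp(m+[0,0,120],Rp),Rp)]
check(C+[(tcp(m,Rp),Rp)]); rows(C,.2,maxmm=30,maxdeg=5)
E
python3 t10.py
```

```text
46.1 [-38.8   4.  132.4 105.8  75.5 -47.1] [563.6  22.  169.7] [ 0.7 -0.3 -1.3] 0.499 18.0
chk [564.  22. 170.] e 0.0 dj 6.0 [-31. -15. 123.  65.  57.  -3.]
chk [504. 152. 198.] e 0.0 dj 7.0 [ -6. -34. 131.  46.  36.  34.]
chk [531. 372. 160.] e 0.0 dj 4.0 [ 15.  -8. 119.  66.  33.   8.]
chk [531. 372.  40.] e 0.0 dj 5.0 [ 15.   6. 123.  96.  30. -27.]
10 [[0.2, 0, 0, 0, -0.04, -4.29, -0.17], [0.2, 0, 0, 0, -0.04, -4.29, -0.17], [0.2, 0, 0, 0, -0.04, -4.29, -0.17], [0.2, 0, 0, 0, -0.04, -4.29, -0.17], [0.2, 0, 0, 0, -0.04, -4.29, -0.17], [0.2, 0, 0, 0, -0.04, -4.29, -0.17], [0.2, 0, 0, 0, -0.04, -4.29, -0.17], [0.2, 0.0061, -0.0284, -0.0005, -1.04, 0, 0.6], [0.2, 0.0058, -0.0285, -0.001, -1.04, 0, 0.6], [0.2, 0.0055, -0.0285, -0.0015, -1.04, 0, 0.6]]
10 [[0.2, 0.0053, -0.0285, -0.002, -1.04, 0, 0.6], [0.2, 0.005, -0.0286, -0.0026, -1.04, 0, 0.6], [0.2, 0.003, -0.0238, 0.0147, 2.81, 0, -1.62], [0.2, 0.0037, -0.023, 0.0159, 2.81, 0, -1.62], [0.2, 0.0043, -0.0221, 0.017, 2.81, 0, -1.62], [0.2, 0.0049, -0.0211, 0.0181, 2.81, 0, -1.62], [0.2, 0.0055, -0.02, 0.0191, 2.81, 0, -1.62], [0.2, 0.0061, -0.0189, 0.02, 2.81, 0, -1.62], [0.2, 0.0066, -0.0177, 0.0209, 2.81, 0, -1.62], [0.2, 0.0071, -0.0164, 0.0218, 2.81, 0, -1.62]]
```

View pics/p10.png

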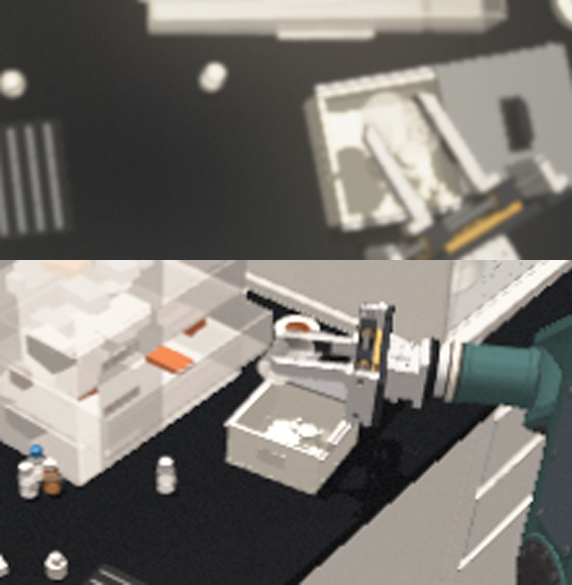

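jog_arm:
  motion:
    - [0.2,0,0,0,0,-4.3,-0.18]
    - [0.2,0,0,0,0,-4.3,-0.18]
    - [0.2,0,0,0,0,-4.3,-0.18]
    - [0.2,0,0,0,0,-4.3,-0.18]
    - [0.2,0,0,0,0,-4.3,-0.18]
    - [0.2,0,0,0,0,-4.3,-0.18]
    - [0.2,0,0,0,0,-4.3,-0.18]
    - [0.2,0.0061,-0.0284,-0.0005,-1.04,0,0.6]
    - [0.2,0.0058,-0.0285,-0.001,-1.04,0,0.6]
    - [0.2,0.0055,-0.0285,-0.0015,-1.04,0,0.6]

```text
clock: 47.42
position: [526.6, 100.6, 185.8]
tool_rot: [[0.448, 0.448, 0.774], [0.223, -0.894, 0.388], [0.866, -0.001, -0.501]]
force: [0.7, 0.7, -1.3]
width: 0.502
gripper_force: 18.0
```

jog_arm:
  motion:
    - [0.2,0.0053,-0.0285,-0.002,-1.04,0,0.6]
    - [0.2,0.005,-0.0286,-0.0026,-1.04,0,0.6]
    - [0.2,0.003,-0.0238,0.0147,2.81,0,-1.62]
    - [0.2,0.0037,-0.023,0.0159,2.81,0,-1.62]
    - [0.2,0.0043,-0.0221,0.017,2.81,0,-1.62]
    - [0.2,0.0049,-0.0211,0.0181,2.81,0,-1.62]
    - [0.2,0.0055,-0.02,0.0191,2.81,0,-1.62]
    - [0.2,0.0061,-0.0189,0.02,2.81,0,-1.62]
    - [0.2,0.0066,-0.0177,0.0209,2.81,0,-1.62]
    - [0.2,0.0071,-0.0164,0.0218,2.81,0,-1.62]

```text
clock: 48.68
position: [528.7, 373.4, 158.2]
tool_rot: [[0.321, 0.77, 0.552], [0.385, -0.638, 0.666], [0.865, -0.002, -0.501]]
force: [0.2, 0.3, -0.4]
width: 0.5
gripper_force: 18.0
```

jog_arm:
  motion:
    - [0.2,0,0,0,0,0,0]
    - [0.2,0,0,0,0,0,0]

```text
clock: 48.92
position: [528.9, 371.9, 158.5]
tool_rot: [[0.321, 0.768, 0.554], [0.385, -0.641, 0.664], [0.865, -0.0, -0.501]]
force: [-0.2, -0.3, -1.1]
width: 0.499
gripper_force: 18.0
```

```bash
sed -i 's/pitched(55,30,180); m=np.array(\[516,459,42\])/pitched(50,30,180); m=np.array([527,369,42])/; s/p8.png/p11.png/' t8.py; python3 t8.py
```

```text
48.9 [ 14.7  -8.2 118.7  66.1  33.3   8.2] [528.9 371.9 158.5] [-0.2 -0.3 -1.1] 0.499 18.0
[0.001 0.001 1.   ] [526.14519574 368.58589375 160.96732898]
chk [530. 372.  44.] e 0.0 dj 5.0 [ 15.   5. 123.  95.  30. -25.]
8 [[0.2, -0.0124, 0, 0.0073, -0.01, 0.01, 0.01], [0.2, -0.0124, 0, 0.0073, -0.01, 0.01, 0.01], [0.2, -0.0124, 0, 0.0073, -0.01, 0.01, 0.01], [0.2, -0.0124, 0, 0.0073, -0.01, 0.01, 0.01], [0.2, -0.0124, 0, 0.0073, -0.01, 0.01, 0.01], [0.2, -0.0124, 0, 0.0073, -0.01, 0.01, 0.01], [0.2, -0.0124, 0, 0.0073, -0.01, 0.01, 0.01], [0.2, -0.0124, 0, 0.0073, -0.01, 0.01, 0.01]]
```

View pics/p11.png

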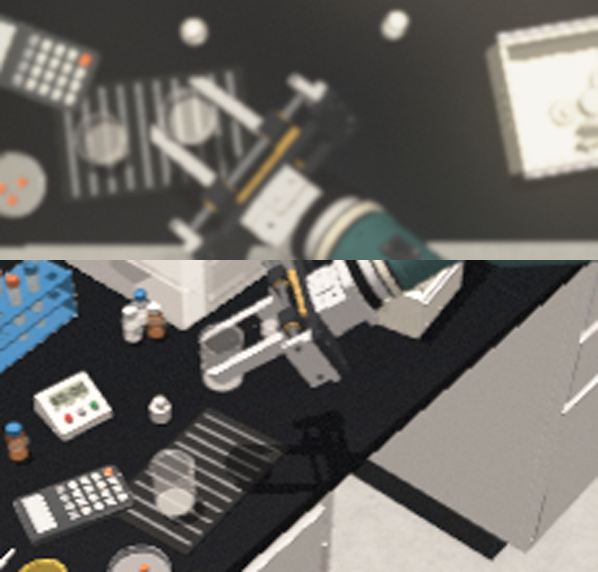

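jog_arm:
  motion:
    - [0.2,-0.0122,0,0.0071,0,0,0]
    - [0.2,-0.0122,0,0.0071,0,0,0]
    - [0.2,-0.0122,0,0.0071,0,0,0]
    - [0.2,-0.0122,0,0.0071,0,0,0]
    - [0.2,-0.0122,0,0.0071,0,0,0]
    - [0.2,-0.0122,0,0.0071,0,0,0]
    - [0.2,-0.0122,0,0.0071,0,0,0]
    - [0.2,-0.0122,0,0.0071,0,0,0]
    - [0.2,0,0,0,0,0,0]
    - [0.2,0,0,0,0,0,0]

```text
clock: 50.28
position: [530.0, 372.2, 46.9]
tool_rot: [[0.32, 0.768, 0.555], [0.384, -0.641, 0.665], [0.866, 0.001, -0.5]]
force: [-0.3, -0.4, -1.1]
width: 0.499
gripper_force: 18.0
```

jog_arm:
  motion:
    - [0.2,-0.0017,0,0.001,0,0,0]
    - [0.2,0,0,0,0,0,0]

```text
clock: 50.52
position: [529.7, 372.5, 44.6]
tool_rot: [[0.32, 0.768, 0.555], [0.385, -0.64, 0.665], [0.866, 0.001, -0.5]]
force: [-1.4, 0.2, -0.5]
width: 0.501
gripper_force: 18.0
```

jog_arm:
  motion:
    - [0.2,-0.0013,0,0.0008,0,0,0]
    - [0.2,0,0,0,0,0,0]

```text
clock: 50.78
position: [529.5, 372.5, 42.4]
tool_rot: [[0.32, 0.768, 0.554], [0.385, -0.64, 0.665], [0.865, 0.0, -0.501]]
force: [1.0, -0.4, -0.9]
width: 0.504
gripper_force: 18.0
```

jog_arm:
  motion:
    - [0.2,-0.0013,0,0.0008,0,0,0]
    - [0.2,0,0,0,0,0,0]

```text
clock: 51.02
position: [529.5, 372.5, 40.7]
tool_rot: [[0.321, 0.768, 0.554], [0.385, -0.64, 0.665], [0.865, 0.0, -0.501]]
force: [-1.0, -0.0, -0.8]
width: 0.502
gripper_force: 18.0
```

jog_arm:
  motion:
    - [0.2,-0.0009,0,0.0005,0,0,0]
    - [0.2,0,0,0,0,0,0]

```text
clock: 51.28
position: [529.8, 372.7, 40.5]
tool_rot: [[0.32, 0.768, 0.554], [0.384, -0.64, 0.665], [0.866, 0.0, -0.5]]
force: [-1.2, -1.2, 0.5]
width: 0.497
gripper_force: 17.9
```

jog_arm:
  motion:
    - [0.2,-0.0009,0,0.0005,0,0,0]
    - [0.2,0,0,0,0,0,0]
    - [0.55,0,0,0,0,0,0]
    - [0.62,0,0,0,0,0,0]
    - [0.7,0,0,0,0,0,0]
    - [0.7,0,0,0,0,0,0]

```text
clock: 52.02
position: [529.4, 372.4, 38.6]
tool_rot: [[0.321, 0.768, 0.554], [0.385, -0.64, 0.665], [0.865, 0.0, -0.501]]
force: [0.2, 1.0, 0.3]
width: 0.695
gripper_force: 0.0
```

jog_arm:
  motion:
    - [0.7,0.0122,0,-0.007,0,0,0]
    - [0.7,0.0122,0,-0.007,0,0,0]
    - [0.7,0.0122,0,-0.007,0,0,0]
    - [0.7,0.0122,0,-0.007,0,0,0]
    - [0.7,0.0122,0,-0.007,0,0,0]
    - [0.7,0.0122,0,-0.007,0,0,0]
    - [0.7,0.0122,0,-0.007,0,0,0]
    - [0.7,0.0122,0,-0.007,0,0,0]
    - [0.7,0.0122,0,-0.007,0,0,0]
    - [0.7,0.0122,0,-0.007,0,0,0]

```text
clock: 53.28
position: [529.6, 372.9, 179.7]
tool_rot: [[0.321, 0.768, 0.554], [0.385, -0.64, 0.665], [0.865, 0.0, -0.501]]
force: [-0.4, -0.5, 0.4]
width: 0.699
gripper_force: 0.0
```

```bash
cat > t12.py <<'E'
from kin import *
s=log()
D=down(-80)
C=[((430,200,250),pitched(24,60,180)),((480,-70,240),D),((573.5,-121,150),D)]
check(C); rows(C,.5,maxmm=45,maxdeg=9)
a=grab_frame("top"); b=grab_frame("scene")
A=cv2.resize(a["img"][140:245,180:460],None,fx=2.6,fy=2.6,interpolation=cv2.INTER_CUBIC)
B=cv2.resize(b["img"][95:220,180:460],None,fx=2.6,fy=2.6,interpolation=cv2.INTER_CUBIC)
cv2.imwrite("pics/p12.png",np.vstack([A,B])[:600,:,::-1])
P=cloud(a); q=(np.stack([P[...,0]-553,P[...,1]+4],-1)@np.array([[.985,-.174],[.174,.985]]))
m=(abs(q[...,0])<55)&(abs(q[...,1])<55); print("inside box z max",np.nanmax(P[...,2][m]),np.nanpercentile(P[...,2][m],[50,90,98]))
E
python3 t12.py
```

```text
53.3 [ 14.8  -9.8 117.3  62.1  34.6  13.1] [529.6 372.9 179.7] [-0.4 -0.5  0.4] 0.699 0.0
chk [430. 200. 250.] e 0.0 dj 15.0 [ 15. -28. 107.   5.  71.  80.]
chk [480. -70. 240.] e 0.0 dj 5.0 [-15.  -4.  85.  -0.  99.  65.]
chk [ 574. -121.  150.] e 0.0 dj 2.0 [-17.  11.  80.  -0.  89.  63.]
10 [[0.5, -0.0075, 0.0068, -0.0411, -3.74, -5.88, 3.75], [0.5, -0.0111, 0.0101, -0.0396, -3.74, -5.88, 3.75], [0.5, -0.0143, 0.0134, -0.0375, -3.74, -5.88, 3.75], [0.5, -0.017, 0.0168, -0.0349, -3.74, -5.88, 3.75], [0.5, -0.0192, 0.0202, -0.0318, -3.74, -5.88, 3.75], [0.5, -0.0086, 0.0381, -0.0033, -0.52, -4.26, 1.95], [0.5, -0.0076, 0.0384, -0.0024, -0.52, -4.26, 1.95], [0.5, -0.0064, 0.0387, -0.0015, -0.52, -4.26, 1.95], [0.5, -0.0051, 0.0389, -0.0007, -0.52, -4.26, 1.95], [0.5, -0.0038, 0.0391, 0, -0.52, -4.26, 1.95]]
6 [[0.5, -0.0025, 0.0392, 0.0005, -0.52, -4.26, 1.95], [0.5, -0.0011, 0.0392, 0.001, -0.52, -4.26, 1.95], [0.5, 0.0208, 0.0166, 0.0225, 0, 0, 0], [0.5, 0.0208, 0.0166, 0.0225, 0, 0, 0], [0.5, 0.0208, 0.0166, 0.0225, 0, 0, 0], [0.5, 0.0208, 0.0166, 0.0225, 0, 0, 0]]
inside box z max 75.27154268346612 [ 4.80836954 23.5786405  70.79424497]
```

View pics/p12.png

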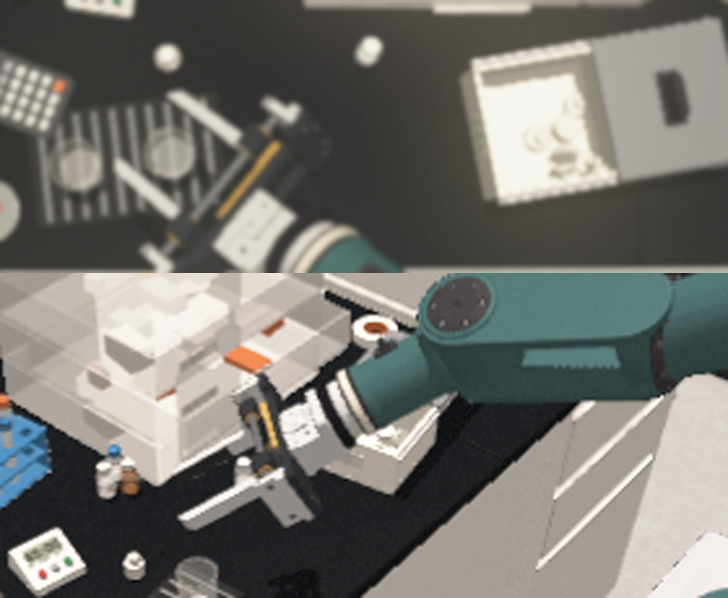

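jog_arm:
  motion:
    - [0.5,-0.0037,0.0034,-0.0206,-1.87,-2.94,1.87]
    - [0.5,-0.0037,0.0034,-0.0206,-1.87,-2.94,1.87]
    - [0.5,-0.0055,0.005,-0.0198,-1.87,-2.94,1.87]
    - [0.5,-0.0055,0.005,-0.0198,-1.87,-2.94,1.87]
    - [0.5,-0.0071,0.0067,-0.0188,-1.87,-2.94,1.87]
    - [0.5,-0.0071,0.0067,-0.0188,-1.87,-2.94,1.87]
    - [0.5,-0.0085,0.0084,-0.0175,-1.87,-2.94,1.87]
    - [0.5,-0.0085,0.0084,-0.0175,-1.87,-2.94,1.87]
    - [0.5,-0.0096,0.01,-0.016,-1.87,-2.94,1.87]
    - [0.5,-0.0096,0.01,-0.016,-1.87,-2.94,1.87]

```text
clock: 54.62
position: [426.9, 203.3, 254.5]
tool_rot: [[0.792, 0.407, 0.454], [0.353, -0.913, 0.202], [0.497, 0.0, -0.868]]
force: [-0.2, -0.2, -0.3]
width: 0.5
gripper_force: 0.0
```

jog_arm:
  motion:
    - [0.5,-0.0086,0.0381,-0.0033,-0.52,-4.26,1.95]
    - [0.5,-0.0076,0.0384,-0.0024,-0.52,-4.26,1.95]
    - [0.5,-0.0064,0.0387,-0.0015,-0.52,-4.26,1.95]
    - [0.5,-0.0051,0.0389,-0.0007,-0.52,-4.26,1.95]
    - [0.5,-0.0038,0.0391,0,-0.52,-4.26,1.95]
    - [0.5,-0.0025,0.0392,0.0005,-0.52,-4.26,1.95]
    - [0.5,-0.0011,0.0392,0.001,-0.52,-4.26,1.95]
    - [0.5,0,0,0,0,0,0]
    - [0.5,0,0,0,0,0,0]

```text
clock: 55.75
position: [477.8, -65.5, 244.6]
tool_rot: [[0.984, 0.176, -0.0], [0.176, -0.984, 0.002], [0.0, -0.002, -1.0]]
force: [0.5, -0.4, 0.4]
width: 0.505
gripper_force: 0.0
```

```bash
python3 - <<'E'
from kin import *
s=log(); D=down(-80)
rows([((573,-120.5,140),D),((573,-120.5,88),D)],.5,maxmm=40)
E
```

```text
55.8 [-14.6  -3.9  84.7   0.1  99.3  65.3] [477.8 -65.5 244.6] [ 0.5 -0.4  0.4] 0.505 0.0
6 [[0.5, 0.021, 0.0178, 0.0261, -0.02, 0, 0.03], [0.5, 0.021, 0.0177, 0.0261, -0.02, 0, 0.03], [0.5, 0.021, 0.0177, 0.0261, -0.02, 0, 0.03], [0.5, 0.021, 0.0177, 0.0262, -0.02, 0, 0.03], [0.5, 0, 0, 0.026, 0, 0, 0], [0.5, 0, 0, 0.026, 0, 0, 0]]
```

jog_arm:
  motion:
    - [0.5,0.021,0.0177,0.0261,0,0,0]
    - [0.5,0.021,0.0177,0.0261,0,0,0]
    - [0.5,0.021,0.0177,0.0261,0,0,0]
    - [0.5,0.021,0.0177,0.0262,0,0,0]
    - [0.5,0,0,0,0,0,0]
    - [0.5,0,0,0.026,0,0,0]
    - [0.5,0,0,0.026,0,0,0]
    - [0.5,0,0,0,0,0,0]

```text
clock: 56.75
position: [571.6, -119.5, 88.5]
tool_rot: [[0.984, 0.176, -0.002], [0.176, -0.984, 0.002], [-0.001, -0.002, -1.0]]
force: [-0.9, -0.1, 1.2]
width: 0.498
gripper_force: 0.0
```

jog_arm:
  motion:
    - [0.1,0,0,0,0,0,0]
    - [0,0,0,0,0,0,0]
    - [0,0,0,0,0,0,0]
    - [0,0,0,0,0,0,0]
    - [0,0,0,0,0,0,0]
  newtons: 15

```text
clock: 57.38
position: [573.7, -121.2, 89.8]
tool_rot: [[0.985, 0.175, 0.002], [0.175, -0.985, 0.0], [0.002, 0.0, -1.0]]
force: [-0.4, 0.7, 2.2]
width: 0.123
gripper_force: 15.0
```

jog_arm:
  motion:
    - [0,0,-0.015,0,0,0,0]
    - [0,0,-0.015,0,0,0,0]
    - [0,0,-0.015,0,0,0,0]
    - [0,0,-0.015,0,0,0,0]
    - [0,0,-0.015,0,0,0,0]
    - [0,0,-0.015,0,0,0,0]
    - [0,0,-0.01,0,0,0,0]
    - [0,0,-0.01,0,0,0,0]
    - [0,0,0,0,0,0,0]

```text
clock: 58.5
position: [555.4, -10.8, 89.8]
tool_rot: [[0.984, 0.176, 0.005], [0.176, -0.984, 0.002], [0.005, -0.001, -1.0]]
force: [5.5, 2.0, 2.1]
width: 0.128
gripper_force: 15.0
```

jog_arm:
  motion:
    - [0,0,-0.003,0,0,0,0]
    - [0,0,-0.003,0,0,0,0]
    - [0,0,0,0,0,0,0]

```text
clock: 58.88
position: [554.5, -5.7, 89.8]
tool_rot: [[0.984, 0.176, 0.005], [0.176, -0.984, 0.001], [0.005, -0.0, -1.0]]
force: [7.7, 0.1, 2.8]
width: 0.129
gripper_force: 15.0
```

jog_arm:
  motion:
    - [0,0,-0.003,0,0,0,0]
    - [0,0,0,0,0,0,0]

```text
clock: 59.12
position: [554.4, -4.7, 89.8]
tool_rot: [[0.985, 0.175, 0.006], [0.175, -0.985, -0.003], [0.005, 0.004, -1.0]]
force: [7.8, -3.5, 1.9]
width: 0.126
gripper_force: 15.0
```

jog_arm:
  motion:
    - [0,0,-0.003,0,0,0,0]
    - [0,0,0,0,0,0,0]

```text
clock: 59.38
position: [554.3, -4.6, 89.8]
tool_rot: [[0.985, 0.174, 0.007], [0.174, -0.985, -0.008], [0.005, 0.009, -1.0]]
force: [7.4, -11.1, 0.2]
width: 0.13
gripper_force: 15.0
```

jog_arm:
  motion:
    - [0,0,0.003,0,0,0,0]
    - [0.3,0,0,0,0,0,0]
    - [0.5,0,0,0,0,0,0]
    - [0.5,0,0,0,0,0,0]
    - [0.5,0,0,-0.04,0,0,0]
    - [0.5,0,0,-0.05,0,0,0]
    - [0.5,-0.05,0,-0.05,0,0,0]
    - [0.5,-0.05,0,-0.03,0,0,0]
    - [0.5,-0.06,0,0,0,0,0]
    - [0.5,0,0,0,0,0,0]

```text
clock: 60.62
position: [397.5, -30.8, 253.5]
tool_rot: [[0.985, 0.174, 0.002], [0.174, -0.985, -0.0], [0.002, 0.001, -1.0]]
force: [0.7, 0.2, -0.2]
width: 0.503
gripper_force: 0.0
```

jog_arm:
  motion:
    - [0.5,-0.02,0.05,0,0,0,0]
    - [0.5,-0.02,0.05,0,0,0,0]
    - [0.5,0,0.05,0,0,0,0]
    - [0.5,0,0,0,0,0,0]

```text
clock: 61.12
position: [387.9, -188.1, 251.7]
tool_rot: [[0.985, 0.171, -0.001], [0.171, -0.985, 0.001], [-0.001, -0.001, -1.0]]
force: [0.4, 0.5, -0.4]
width: 0.501
gripper_force: 0.0
```

```bash
python3 - <<'E'
from kin import *
s=log(); a=grab_frame("top"); b=grab_frame("scene")
P=cloud(a); m=(P[...,0]>510)&(P[...,0]<620)&(P[...,1]>-60)&(P[...,1]<40)&(P[...,2]>85)&(P[...,2]<105)
print(P[m].mean(0))
A=cv2.resize(a["img"][140:245,180:460],None,fx=2.6,fy=2.6,interpolation=cv2.INTER_CUBIC)
B=cv2.resize(b["img"][100:225,180:460],None,fx=2.6,fy=2.6,interpolation=cv2.INTER_CUBIC)
cv2.imwrite("pics/p13.png",np.vstack([A,B])[:600,:,::-1])
E
```

```text
61.1 [-33.4 -10.5  89.8   0.  100.8  46.7] [ 387.9 -188.1  251.7] [ 0.4  0.5 -0.4] 0.501 0.0
[553.71984402  -2.55513022  94.86165985]
```

View pics/p13.png

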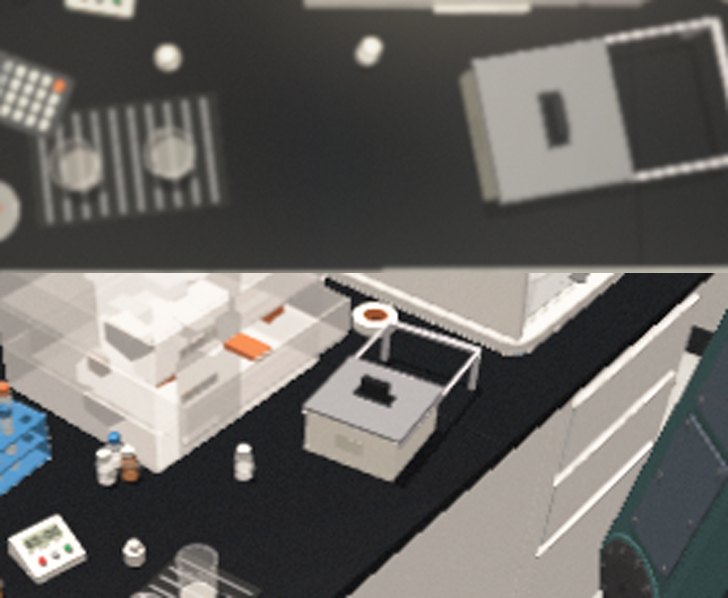

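The cover is fully shut with its knob at about (554, -3) mm. Both beakers are upright and empty on the mat, no loose filters are visible, and the vial and weight have not moved.

```bash
python3 -c "
from cell import close_job
print(close_job())"
```

```text
the job is handed in; nothing more can be done
None
```

Job handed in at about 61 s: in the last pictures the cover is fully shut, both beakers stand upright and empty on the mat, no filter is left on the bench, and the weight and vial have not moved; I never made an exact count of the filters in the box.

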